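# Gauge a batter ring and set the portion slider

## Task

Take the ring that stands on the red spot, slide it down over the stepped gauge (lower it, do not drop it) until it stops, and press it home there with about 10 N, never 20 N or more. Leave it sitting level on the gauge and move the portion slider to the mark in the colour of the band the ring came to rest on. Leave the other two rings, the jar and the spatula where they are.

Things in the scene. Friction and masses are not known exactly. Their poses are not given: they have to be found in the camera images.
- ring_a: ring A: loose plain aluminium collar, a short upright tube: outside diameter 58 mm, height 30 mm, about 120 g. Origin at the centre of its underside, z up its axis. The three rings look alike from outside; their bores are 33, 39 and 45 mm, one each, and which has which is not told. Stands on one of the board's three spots at the start
- ring_b: ring B: as ring A
- ring_c: ring C: as ring A
- red_spot (a point): centre of the red disc (80 mm wide) on top of the fixed light wooden board, 12 mm above the table; the board is 100 x 290 mm, its long way along this point's y axis. The two other ring spots, dark brown discs, lie 90 and 180 mm from here along +y
- gauge: fixed round dark foot of the ring gauge, 100 mm wide, 12 mm high; origin under its centre. The stem stands in it on a spring: it starts to sink at about 2 N, then sinks about 0.55 mm per newton, 8 mm at most, and comes back up when let go
- stem: upright stepped stem of the gauge; origin on its axis at table height (stem at rest), z up. Heights: nose 78-90 mm, 30 mm thick at its foot; bare steel to 66.5 mm, 30 mm thick; yellow band 48.5-61.5 mm, 36 mm thick; green 30.5-43.5 mm, 42 mm thick; blue below 25.5 mm, 48 mm thick. A 5 mm high sloping shoulder in the band's own colour tops each band
- gauge_tip (a point): centre of the flat top of the stem's nose, 14 mm wide, 90 mm above the table at rest. A ring stops on the shoulder of the first band thicker than its bore, its underside then at 64 mm (rests on yellow), 46 mm (green) or 28 mm (blue) in the stem's frame. Held 1.5 mm or more off the axis it can catch on a band it should pass
- portion (a joint): portion slider, m: 0 at one end, 0.13 at the other, growing along the +y axis of point portion_top. Centre of the yellow mark 0.035, green 0.075, blue 0.115; each mark is a 14 mm wide stripe on both sides of the track. It starts below 0.02, stays where it is left, and slides with about 1.5 N
- portion_top (a point): centre of the top of the slider's black upright grip, 28 mm (x) by 20 mm (y, along the track) by 40 mm high, with a white line across its top; it stands on a fixed grey box 100 x 200 mm, 20 mm high. This point is 60 mm above the table
- jar: small amber jar with a red lid, 60 mm wide, 75 mm high, loose; origin at the centre of its underside. Leave alone
- spatula: spatula, 280 mm long, loose, lying on the table; origin mid-length. Leave alone
Not all that is in view belongs to the job. There is more than one size of the part that bears portion; the job needs the middle-sized.

How it is judged:
On the way, in this order (a step that is already met when the one before it is completed fails the run):
1. the ring from the red spot is at its stop on the gauge, level, and pressed down there with more than 5 N (((horizontal distance between ring_a and gauge_tip below 0.002 m and angle between ring_a's own z axis and vertical below 0.1 rad and horizontal distance between each of ring_b, ring_c and red_spot above 0.05 m and contact force between ring_a and stem above 5 N and (z of ring_a in the frame of stem between 0.0625 and 0.0665 m or z of ring_a in the frame of stem between 0.0445 and 0.0485 m or z of ring_a in the frame of stem between 0.0265 and 0.0305 m)) or (horizontal distance between ring_b and gauge_tip below 0.002 m and angle between ring_b's own z axis and vertical below 0.1 rad and horizontal distance between each of ring_a, ring_c and red_spot above 0.05 m and contact force between ring_b and stem above 5 N and (z of ring_b in the frame of stem between 0.0625 and 0.0665 m or z of ring_b in the frame of stem between 0.0445 and 0.0485 m or z of ring_b in the frame of stem between 0.0265 and 0.0305 m)) or (horizontal distance between ring_c and gauge_tip below 0.002 m and angle between ring_c's own z axis and vertical below 0.1 rad and horizontal distance between each of ring_a, ring_b and red_spot above 0.05 m and contact force between ring_c and stem above 5 N and (z of ring_c in the frame of stem between 0.0625 and 0.0665 m or z of ring_c in the frame of stem between 0.0445 and 0.0485 m or z of ring_c in the frame of stem between 0.0265 and 0.0305 m)))), for 0.25 s.
2. with that ring at its stop, the portion slider is on the mark in the colour of the band the ring rests on (((horizontal distance between ring_a and gauge_tip below 0.002 m and angle between ring_a's own z axis and vertical below 0.1 rad and horizontal distance between each of ring_b, ring_c and red_spot above 0.05 m and ((z of ring_a in the frame of stem between 0.0625 and 0.0665 m and value of joint portion between 0.028 and 0.042 m) or (z of ring_a in the frame of stem between 0.0445 and 0.0485 m and value of joint portion between 0.068 and 0.082 m) or (z of ring_a in the frame of stem between 0.0265 and 0.0305 m and value of joint portion between 0.108 and 0.122 m))) or (horizontal distance between ring_b and gauge_tip below 0.002 m and angle between ring_b's own z axis and vertical below 0.1 rad and horizontal distance between each of ring_a, ring_c and red_spot above 0.05 m and ((z of ring_b in the frame of stem between 0.0625 and 0.0665 m and value of joint portion between 0.028 and 0.042 m) or (z of ring_b in the frame of stem between 0.0445 and 0.0485 m and value of joint portion between 0.068 and 0.082 m) or (z of ring_b in the frame of stem between 0.0265 and 0.0305 m and value of joint portion between 0.108 and 0.122 m))) or (horizontal distance between ring_c and gauge_tip below 0.002 m and angle between ring_c's own z axis and vertical below 0.1 rad and horizontal distance between each of ring_a, ring_b and red_spot above 0.05 m and ((z of ring_c in the frame of stem between 0.0625 and 0.0665 m and value of joint portion between 0.028 and 0.042 m) or (z of ring_c in the frame of stem between 0.0445 and 0.0485 m and value of joint portion between 0.068 and 0.082 m) or (z of ring_c in the frame of stem between 0.0265 and 0.0305 m and value of joint portion between 0.108 and 0.122 m))))), for 0.2 s.
At the end, for the whole second after the job is handed in: The red spot's ring sits on the gauge, level to 0.1 rad, underside at a stop height (-1.5, +2.5 mm), axis within 2 mm; the slider is within 7 mm of that band's colour mark; the other rings stand upright within 20 mm of their start, off the red spot; ring and slider are at rest (((horizontal distance between ring_a and gauge_tip below 0.002 m and angle between each of ring_a, ring_b, ring_c's own z axis and vertical below 0.1 rad and horizontal distance between each of ring_b, ring_c and red_spot above 0.05 m and linear speed of ring_a below 0.02 m/s and velocity of joint portion between -0.01 and 0.01 m/s and distance of each of ring_b, ring_c from where it was at the start of the episode below 0.02 m and ((z of ring_a in the frame of stem between 0.0625 and 0.0665 m and value of joint portion between 0.028 and 0.042 m) or (z of ring_a in the frame of stem between 0.0445 and 0.0485 m and value of joint portion between 0.068 and 0.082 m) or (z of ring_a in the frame of stem between 0.0265 and 0.0305 m and value of joint portion between 0.108 and 0.122 m))) or (horizontal distance between ring_b and gauge_tip below 0.002 m and angle between each of ring_b, ring_a, ring_c's own z axis and vertical below 0.1 rad and horizontal distance between each of ring_a, ring_c and red_spot above 0.05 m and linear speed of ring_b below 0.02 m/s and velocity of joint portion between -0.01 and 0.01 m/s and distance of each of ring_a, ring_c from where it was at the start of the episode below 0.02 m and ((z of ring_b in the frame of stem between 0.0625 and 0.0665 m and value of joint portion between 0.028 and 0.042 m) or (z of ring_b in the frame of stem between 0.0445 and 0.0485 m and value of joint portion between 0.068 and 0.082 m) or (z of ring_b in the frame of stem between 0.0265 and 0.0305 m and value of joint portion between 0.108 and 0.122 m))) or (horizontal distance between ring_c and gauge_tip below 0.002 m and angle between each of ring_c, ring_a, ring_b's own z axis and vertical below 0.1 rad and horizontal distance between each of ring_a, ring_b and red_spot above 0.05 m and linear speed of ring_c below 0.02 m/s and velocity of joint portion between -0.01 and 0.01 m/s and distance of each of ring_a, ring_b from where it was at the start of the episode below 0.02 m and ((z of ring_c in the frame of stem between 0.0625 and 0.0665 m and value of joint portion between 0.028 and 0.042 m) or (z of ring_c in the frame of stem between 0.0445 and 0.0485 m and value of joint portion between 0.068 and 0.082 m) or (z of ring_c in the frame of stem between 0.0265 and 0.0305 m and value of joint portion between 0.108 and 0.122 m))))); the robot touches nothing.
It fails at once if a ring bears on the gauge with more than 20 N (contact force between any of ring_a, ring_b, ring_c and stem above 20 N).
It fails at once if the robot bears on the gauge's stem with more than 20 N (contact force between any of the fingers, the arm and stem above 20 N).
It fails at once if a ring drops on the gauge: let go of and moving at over 0.35 m/s ((horizontal distance between ring_a and gauge_tip below 0.03 m and linear speed of ring_a above 0.35 m/s and contact force between ring_a and the fingers below 0.05 N) or (horizontal distance between ring_b and gauge_tip below 0.03 m and linear speed of ring_b above 0.35 m/s and contact force between ring_b and the fingers below 0.05 N) or (horizontal distance between ring_c and gauge_tip below 0.03 m and linear speed of ring_c above 0.35 m/s and contact force between ring_c and the fingers below 0.05 N)).
It fails at once if more than one ring is moved by over 20 mm (distance of each of ring_a, ring_b from where it was at the start of the episode above 0.02 m or distance of each of ring_a, ring_c from where it was at the start of the episode above 0.02 m or distance of each of ring_b, ring_c from where it was at the start of the episode above 0.02 m).
It fails at once if the jar or the spatula is moved by over 25 mm (distance of any of jar, spatula from where it was at the start of the episode above 0.025 m).
It also fails if it takes over 67 s, if anything falls off the work surface, if the arm or the gripper's body presses on something with over 40 N, if the wrist force passes 120 N, or if a joint passes its speed limit or range.

## Robot

A 6-joint arm with a two-finger parallel gripper is mounted at the origin on the work surface. World frame = base frame: x ahead of the robot, y to its left, z up, the work surface at z = 0. Lengths are in m, angles in rad, forces in N, time in s.
With the tool pointing down it reaches from about 0.275 to 0.85 m from the base axis. Payload 5.2 kg.
Tool frame: the origin (TCP) lies midway between the tips of the shut fingers; the grasp point (between the pads) lies 19 mm behind it (r.pinch_z is the distance from the TCP to the grasp point, in m); z points along the fingers, y is the direction in which the jaws open and shut (so a half turn about z gives the same grasp; the last joint's range is limited). The gripper opens to 85 mm and grips with 20 to 120 N. Pads are 22 mm wide; open, the fingers measure 114 mm over their backs; the gripper's body (76 mm by 85 mm) begins 54 mm behind the grasp point. The pads swing forward as they close: fully open they stand 13 mm farther back than shut.
Start: joints at [0.905, 0.259, 1.535, -0, 1.348, -0.203], TCP at [0.246, 0.492, 0.192] pointing down, gripper open.
Joint ranges: [-3.14, 3.14], [-0.91, 2.08], [0.19, 2.58], [-1.22, 4.36], [0.22, 2.71], [-3.12, 3.12]. Speed limits (rad/s): [2.57, 2.57, 3.14, 3.14, 3.14, 3.14].

## Interface

Orientations are given as [roll, pitch, yaw] about the fixed x, y, z axes, in that order (R = Rz(yaw) Ry(pitch) Rx(roll)).
In Python, from station import read_state, camera, camera_model, job, r gives the robot as it stands.
- The arm moves only by the tool jog_arm, never from a script. Its argument "rows" is a list of rows, each a list of 5 numbers: the shift along the tool's x, y, z in cm, then the turn about the tool's z in rad, then the opening in per cent of the stroke, from 0 (shut) to 100 (fully open). A call has 1 to 12 rows; each row shifts and turns the commanded pose from where the row before left it, along the tool's axes as they then stand; what a row does not reach is not made up. A row lasts 1/8 s, in which the tool goes at most 62.5 mm and 10.7 degrees, less where a joint would pass 70% of its speed; a pose out of reach is approached as far as the arm can. A call is refused whole if a number of a shift passes 6.25 or a number of a turn 0.188, either way. A call with a gripper value outside its range is refused whole. The fingers move at their own pace and stop on an object; the grip force is fixed at half the most. Time passes only in rows, so rows that do not move let the fingers close. It gives the time, the measured TCP pose, the force and the opening at its end, in the units of the state.
- read_state(): the state, without advancing time (a new reading comes with each control period).
- camera(name): name is "side" or "top" or "wrist"; returns the picture (400x640x3 uint8, red, green, blue); there is no depth.
- camera_model(name): a dict with "K" (3x3 intrinsics, pixels), "R" (3x3) and "t" (3): a world point X has camera coordinates R X + t. Camera axes: x right, y down, z forward; pixel columns grow to the right and rows downward; lengths in m; the calibration is good to about 2 mm. A picture is of the moment at which its call begins: read the wrist's pose just before it. camera_model takes no time and is no camera call; for the wrist camera it gives the pose at the moment of the call.
- job.close_job(): hands the job in, once; it reports no verdict.
The state is a dict: "time_s": time; "joints": joint angles; "qd": joint speeds; "tau": joint torques, N m; "tool_pos": TCP position; "tool_rot": TCP orientation; "contact_force": force on the tool from outside, world axes, zero at the start; "torque": the same for the moment, N m; "finger_gap": opening from 0.0 (shut) to 1.0 (fully open).
Only numpy, scipy, OpenCV 4.12 (cv2) and the standard library are available. Lean on these libraries where they do the work, as an engineer would, in place of code of your own. Each camera call takes 0.05 s, during which the arm holds its last target.

## Working session

There is one attempt and no reset: what is moved stays moved. The work goes in short steps, Python scripts to look and compute and a tool call to move; the robot and the scene stay as the last step left them, time stands still between calls to the robot, and variables do not carry over. Pictures are saved under pics/ and viewed, and the job is handed in when it is done.

Besides the shell and the picture viewer there is one more tool, called after ">>>" by a JSON object that holds its "name" and its "arguments", one argument or row to a line. jog_arm: Moves the arm, as the interface text tells. Its arguments: {"type":"object","properties":{"rows":{"type":"array","items":{"type":"array","items":{"type":"number"}}}},"required":["rows"]}

```bash
ls; mkdir -p pics
python3 - <<'E'
from station import *
import cv2
s=read_state(); print({k:s[k] for k in s})
for n in("top","side","wrist"):
    m=camera_model(n); print(n,m)
    cv2.imwrite(f"pics/{n}0.png",camera(n)[:,:,::-1])
E
```

```text
pics
{'time_s': 0.0, 'joints': array([ 9.05198835e-01,  2.59331507e-01,  1.53607524e+00,  3.17390868e-05,
        1.34802363e+00, -2.02820305e-01]), 'qd': array([-0.0002464 ,  0.00068084, -0.00102684, -0.0009635 , -0.00189797,
        0.00037706]), 'tau': array([-1.48096573e-03, -4.46029830e+01, -2.90576971e+01, -5.42048838e-04,
        1.19514650e-02,  1.11579345e-05]), 'tool_pos': array([0.24513875, 0.49167808, 0.19098411]), 'tool_rot': array([-3.13979883e+00, -4.00485623e-04,  2.67880807e+00]), 'contact_force': array([ 0.54446378, -0.40326206, -0.93346561]), 'torque': array([ 0.04723371, -0.00624718, -0.03404029]), 'finger_gap': 1.0009874249868542}
top {'K': array([[406.91154196,   0.        , 322.37488942],
       [  0.        , 406.91154196, 197.62855034],
       [  0.        ,   0.        ,   1.        ]]), 'R': array([[ 0.02629635, -0.9996122 , -0.00916301],
       [-0.99200657, -0.02496244, -0.12369256],
       [ 0.12341586,  0.01234243, -0.99227828]]), 't': array([-0.09432437,  0.50875674,  1.32812511])}
side {'K': array([[495.23223771,   0.        , 310.71807085],
       [  0.        , 495.23223771, 198.11144214],
       [  0.        ,   0.        ,   1.        ]]), 'R': array([[-0.93886938, -0.34363338,  0.02098536],
       [-0.24953849,  0.63725749, -0.72913197],
       [ 0.23718101, -0.68979634, -0.6840513 ]]), 't': array([0.4544312 , 0.22522887, 1.51927813])}
wrist {'K': array([[314.35026869,   0.        , 318.96734039],
       [  0.        , 314.35026869, 199.46345481],
       [  0.        ,   0.        ,   1.        ]]), 'R': array([[ 0.44668797,  0.89468882, -0.00133436],
       [ 0.85942232, -0.42866503,  0.27863878],
       [ 0.24872301, -0.12561137, -0.96039505]]), 't': array([-0.54963543, -0.03604074,  0.37806945])}
```

View pics/top0.png

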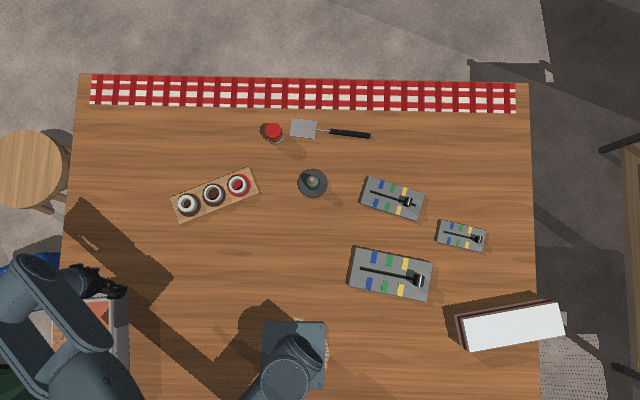

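View pics/side0.png

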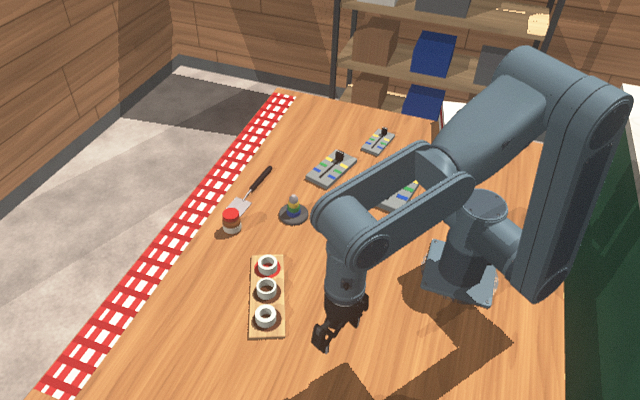

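View pics/wrist0.png

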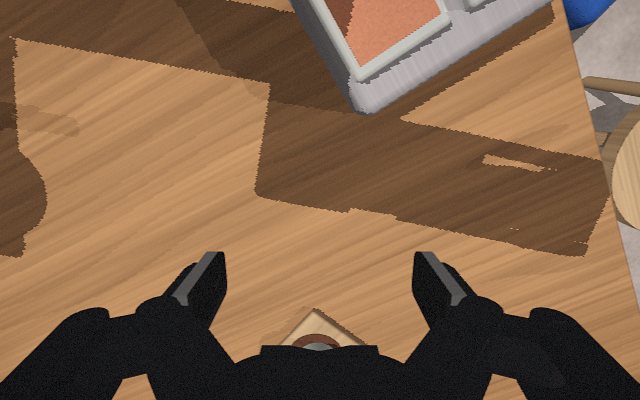

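Run:
```python
import cv2,numpy as np
t=cv2.imread("pics/top0.png");s=cv2.imread("pics/side0.png")
a=cv2.resize(t[150:320,160:500],None,fx=2.3,fy=2.3,interpolation=cv2.INTER_CUBIC)
cv2.imwrite("pics/tc.png",a)
b=np.hstack([cv2.resize(t[150:230,160:260],(400,320),interpolation=cv2.INTER_CUBIC),cv2.resize(t[160:240,340:440],(400,320),interpolation=cv2.INTER_CUBIC)])
cv2.imwrite("pics/tc2.png",b)
```

```text
(no output)
```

View pics/tc.png

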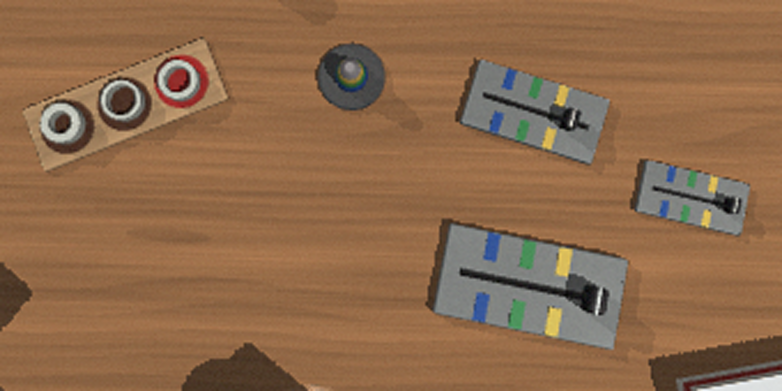

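View pics/tc2.png

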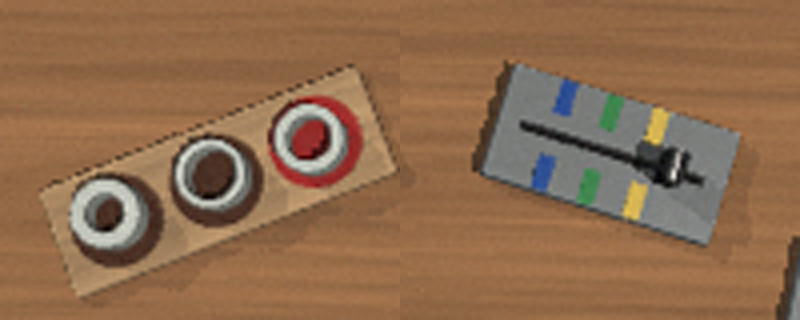

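```bash
cat > h.py <<'E'
from station import *
import cv2,numpy as np
def ray(m,uv,z):
    d=m["R"].T@np.linalg.inv(m["K"])@np.array([uv[0],uv[1],1.]); c=-m["R"].T@m["t"]
    return c+d*(z-c[2])/d[2]
def proj(m,X):
    p=m["R"]@np.asarray(X,float)+m["t"]; p=m["K"]@p; return p[:2]/p[2]
def snap(n,f):
    m=camera_model(n); i=camera(n)[:,:,::-1].copy(); cv2.imwrite("pics/"+f,i); return m,i
E
python3 - <<'E'
from h import *
m=camera_model("top")
for n,uv,z in [("red",(237.5,184.5),.042),("brA",(212.8,193.6),.042),("brB",(186.7,203),.042),("tip",(312,181),.09),
 ("foot",(312.5,183.3),.012),("grip",(409,201),.06),("boxTL",(340+512/4-100,160+65/4),.02),("TR",(340+738/4-100,160+133/4),.02),("BR",(340+708/4-100,160+243/4),.02),("BL",(340+482/4-100,160+173/4),.02),
 ("bTL",(160+40/4,150+190/4),.012),("bTR",(160+350/4,150+67/4),.012),("bBR",(160+395/4,150+172/4),.012),("bBL",(160+80/4,150+295/4),.012)]:
    print(n,ray(m,uv,z).round(4))
E
```

```text
red [0.5466 0.2027 0.042 ]
brA [0.514  0.2834 0.042 ]
brB [0.4804 0.3683 0.042 ]
tip [ 0.5567 -0.0472  0.09  ]
foot [ 0.5617 -0.0461  0.012 ]
grip [ 0.5035 -0.3641  0.06  ]
boxTL [ 0.5892 -0.2336  0.02  ]
TR [ 0.5359 -0.4242  0.02  ]
BR [ 0.4426 -0.3988  0.02  ]
BL [ 0.4966 -0.2096  0.02  ]
bTL [0.5008 0.4369 0.012 ]
bTR [0.6135 0.1783 0.012 ]
bBR [0.5238 0.1356 0.012 ]
bBL [0.4126 0.3966 0.012 ]
```

```bash
cat >> h.py <<'E'
from scipy.spatial.transform import Rotation as Ro
def tool(): 
    s=read_state(); return Ro.from_euler("xyz",s["tool_rot"]).as_matrix(),np.array(s["tool_pos"])
def delta(target,yaw=None):
    """turn first about tool z, then shift in tool axes (cm)"""
    R,p=tool(); s=read_state(); y0=s["tool_rot"][2]
    turn=0 if yaw is None else -((yaw-y0+np.pi/2)%np.pi-np.pi/2)
    R2=R@Ro.from_euler("z",turn).as_matrix()
    print("t",round(float(s["time_s"]),2),"turn",round(turn,4),"shift cm",(R2.T@(np.asarray(target)-p)*100).round(2), "nrows",np.linalg.norm(np.asarray(target)-p)/.0625)
E
python3 - <<'E'
from h import *
R,p=tool(); m=camera_model("wrist")
print("cam in tool",R.T@(-m["R"].T@m["t"]-p), "axis",R.T@m["R"][2],"x",R.T@m["R"][0])
for d in (0,.05,.1,.15): print(d,proj(m,p+R@[0,0,d]))
a=np.arctan2(.1783-.4369,.6135-.5008); b=np.arctan2(.1356-.3966,.5238-.4126);a2=np.arctan2(.1783-.1356,.6135-.5238);print(a,b,a2-np.pi/2)
delta([.547,.203,.19],a+np.pi)
delta([.547,.203,.19],a+np.pi+np.pi/2)
E
```

```text
cam in tool [ 0.07051698  0.00040151 -0.18134977] axis [-2.78962054e-01  2.58372943e-04  9.60302091e-01] x [-2.64979925e-04  9.99999905e-01 -3.46028886e-04]
0 [318.24468997 227.24259654]
0.05 [318.3656781  203.59690276]
0.1 [318.44658196 187.78520383]
0.15 [318.50449095 176.46757868]
-1.1598067712807718 -1.1680335755231057 -1.1265069476802756
t 0.15 turn 0.697 shift cm [-38.53  16.13   0.12] nrows 6.682792966016019
t 0.15 turn -0.8738 shift cm [-16.13 -38.53   0.12] nrows 6.682792966016019
```

>>> {"name": "jog_arm", "arguments": {
  "rows": [
    [0,0,0,0.174,100],
    [0,0,0,0.174,100],
    [0,0,0,0.174,100],
    [0,0,0,0.174,100],
    [-4.8,2,0,0,100],
    [-4.8,2,0,0,100],
    [-4.8,2,0,0,100],
    [-4.8,2,0,0,100],
    [-4.8,2,0,0,100],
    [-4.8,2,0,0,100],
    [-4.8,2,0,0,100],
    [-4.8,2,0,0,100]
  ]
}}

```text
time_s: 1.65
tool_pos: [0.5468, 0.203, 0.1915]
tool_rot: [-3.141, -0.0, 1.983]
contact_force: [0.4, 0.4, 1.0]
finger_gap: 1.0
```

Run:
```python
from h import *
m,i=snap("wrist","w1.png"); print(tool()[1], read_state()["tool_rot"])
delta([.547,.203,.19],1.98)
```

```text
[0.55181116 0.19790789 0.19118301] [3.14008006 0.00446749 1.97919711]
t 1.7 turn -0.0008 shift cm [ 0.66 -0.24  0.11] nrows 0.11367471704877595
```

View pics/w1.png

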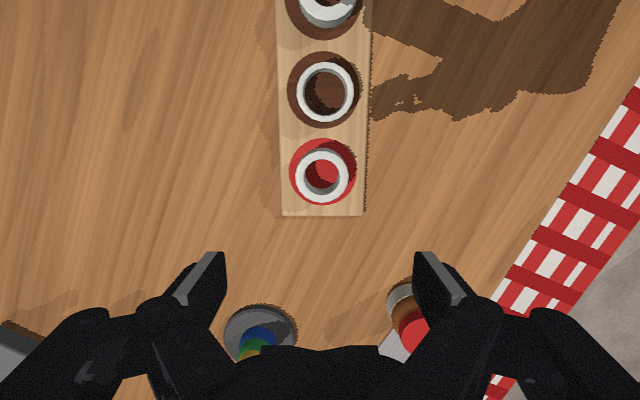

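>>> {"name": "jog_arm", "arguments": {
  "rows": [
    [0,0,0,0,100],
    [0,0,0,0,100]
  ]
}}

```text
time_s: 1.95
tool_pos: [0.545, 0.2049, 0.1915]
tool_rot: [-3.141, -0.001, 1.983]
contact_force: [-1.2, 0.5, 0.6]
finger_gap: 1.0
```

```bash
cat >> h.py <<'E'
def ringfit(m,i,X0,z,ri=None,save=None):
    """bright annulus top of ring near X0 at height z: returns centre, outer and inner dia via rectified patch"""
    # rectified patch 0.2mm/px on plane z
    n=400; s=.0002
    g=(np.arange(n)-n/2+.5)*s
    xx,yy=np.meshgrid(X0[0]+g,X0[1]+g)
    P=np.stack([xx,yy,np.full_like(xx,z)],-1)@m["R"].T+m["t"]; P=P@m["K"].T
    uv=(P[...,:2]/P[...,2:]).astype(np.float32)
    pa=cv2.remap(i,uv[...,0],uv[...,1],cv2.INTER_LINEAR)
    if save: cv2.imwrite("pics/"+save,cv2.flip(pa.transpose(1,0,2),-1)) # just view
    return pa,s
def annulus(pa,s,X0,thr):
    lo=pa.min(2); mask=((lo>thr)).astype(np.uint8)
    mask=cv2.morphologyEx(mask,cv2.MORPH_OPEN,np.ones((5,5)))
    nl,lab,st,ce=cv2.connectedComponentsWithStats(mask)
    if nl<2: return None
    k=1+np.argmax(st[1:,4]); c=(lab==k).astype(np.uint8)
    cs,hi=cv2.findContours(c,cv2.RETR_CCOMP,cv2.CHAIN_APPROX_NONE)
    cs=sorted(cs,key=len)[::-1][:2]
    out=[]
    for q in cs:
        e=cv2.fitEllipse(q); n=pa.shape[0]
        out.append((np.array([X0[0]+(e[0][0]-n/2+.5)*s,X0[1]+(e[0][1]-n/2+.5)*s]).round(4),np.array(e[1])*s*1000))
    return out
E
python3 - <<'E'
from h import *
m,i=snap("wrist","w2.png"); print(tool()[1], read_state()["tool_rot"])
X0=ray(m,(322,175),.042); print(X0)
pa,s=ringfit(m,i,X0,.042,save="p1.png")
for t in (110,140,170): print(t,annulus(pa,s,X0,t))
X1=ray(m,(327,92),.042)
pb,s=ringfit(m,i,X1,.042,save="p2.png")
for t in (110,140,170): print(t,X1,annulus(pb,s,X1,t))
E
```

```text
[0.54487228 0.20529667 0.1916859 ] [-3.14093065e+00 -5.61135348e-04  1.98399625e+00]
[0.54744108 0.20846942 0.042     ]Traceback (most recent call last):
  File "<stdin>", line 5, in <module>
  File "h.py", line 40, in annulus
    e=cv2.fitEllipse(q); n=pa.shape[0]
cv2.error: OpenCV(4.12.0) /io/opencv/modules/imgproc/src/shapedescr.cpp:361: error: (-201:Incorrect size of input array) There should be at least 5 points to fit the ellipse in function 'fitEllipseNoDirect'
```

View pics/p1.png

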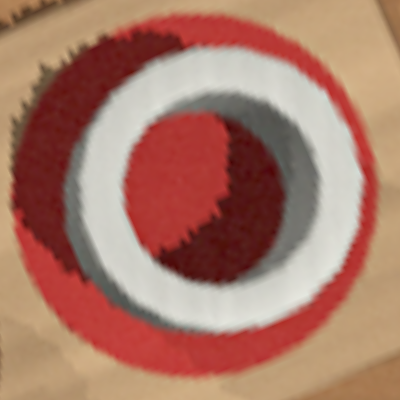

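View pics/w2.png

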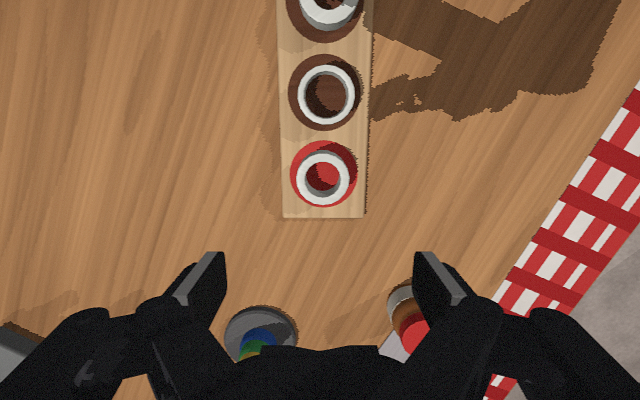

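```bash
sed -i 's/    for q in cs:/    for q in [c for c in cs if len(c)>30]:/' h.py
python3 - <<'E'
from h import *
i=cv2.imread("pics/w2.png"); m=camera_model("wrist")
for uv in ((322,176),(326,94)):
    X0=ray(m,uv,.042); pa,s=ringfit(m,i,X0,.042)
    for t in (150,170,190): print(t,annulus(pa,s,X0,t))
# foot of gauge: wait
E
```

```text
150 [(array([0.5495, 0.2046]), array([56.0371521 , 56.42567749])), (array([0.5495, 0.2045]), array([38.94165039, 39.70791321]))]
170 [(array([0.5495, 0.2045]), array([55.52509155, 55.80252075])), (array([0.5495, 0.2044]), array([39.72006226, 40.15649719]))]
190 [(array([0.5494, 0.2044]), array([54.72580566, 54.88631592])), (array([0.5494, 0.2043]), array([40.74673157, 40.88076477]))]
150 [(array([0.5179, 0.2848]), array([55.94926758, 56.39639282])), (array([0.5177, 0.2847]), array([44.71506958, 45.58896179]))]
170 [(array([0.5178, 0.2848]), array([55.50252686, 55.87583008])), (array([0.5177, 0.2847]), array([45.50967407, 46.14732666]))]
190 [(array([0.5177, 0.2847]), array([54.58325806, 55.26694946])), (array([0.5176, 0.2846]), array([46.39758301, 47.20230408]))]
```

Run:
```python
from h import *
delta([.5494,.2045,.06])
```

```text
t 2.0 turn 0 shift cm [-0.26  0.39 13.17] nrows 2.1082579831861
```

>>> {"name": "jog_arm", "arguments": {
  "rows": [
    [-0.1,0.1,3.0,0,100],
    [-0.1,0.2,4.0,0,100],
    [-0.06,0.1,4.0,0,100],
    [0,0,1.0,0,100],
    [0,0,0,0,100],
    [0,0,0,0,100]
  ]
}}

```text
time_s: 2.75
tool_pos: [0.5518, 0.2042, 0.0738]
tool_rot: [3.138, 0.001, 1.983]
contact_force: [-0.4, -0.3, 0.2]
finger_gap: 0.998
```

Run:
```python
from h import *
m,i=snap("wrist","w3.png"); print(tool()[1], read_state()["tool_rot"],proj(m,[.5494,.2045,.042]))
X0=np.array([.5494,.2045,.042])
for z in (.042,):
    pa,s=ringfit(m,i,X0,z,save="p3.png")
    for t in (150,170,190): print(t,annulus(pa,s,X0,t))
```

```text
[0.55189171 0.20406937 0.07377771] [3.13822698e+00 8.01024085e-04 1.98315761e+00] [315.10781462 209.8476245 ]
150 [(array([0.5497, 0.2037]), array([51.22770996, 52.58844604]))]
170 [(array([0.5497, 0.2038]), array([50.78888855, 52.26695557]))]
190 [(array([0.5496, 0.2038]), array([50.33935242, 51.62786865]))]
```

View pics/w3.png

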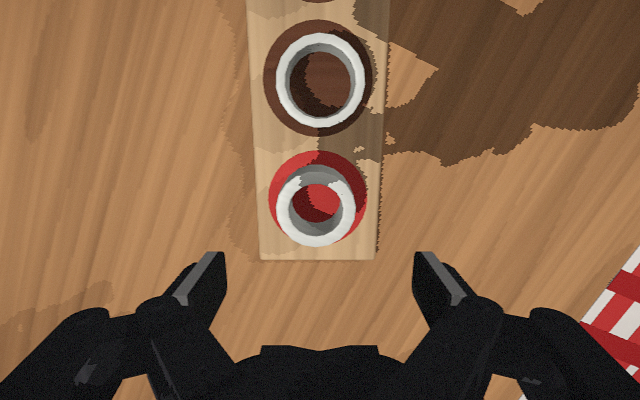

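>>> {"name": "jog_arm", "arguments": {
  "rows": [
    [0.1,-0.2,1.0,0,100],
    [0,0,1.8,0,100],
    [0,0,1.8,0,100],
    [0,0,1.2,0,100],
    [0,0,0.5,0,100],
    [0,0,0,0,100],
    [0,0,0,0,100]
  ]
}}

```text
time_s: 3.68
tool_pos: [0.549, 0.2038, 0.0094]
tool_rot: [3.14, 0.0, 1.983]
contact_force: [0.2, -0.6, 0.4]
finger_gap: 0.998
```

Run:
```python
from h import *
m,i=snap("wrist","w4.png"); print(tool()[1], read_state()["tool_rot"],read_state()["contact_force"])
```

```text
[0.54895426 0.20378928 0.00948368] [3.14035220e+00 3.22832418e-04 1.98279987e+00] [ 0.4073136  -0.29322303  0.19661463]
```

View pics/w4.png

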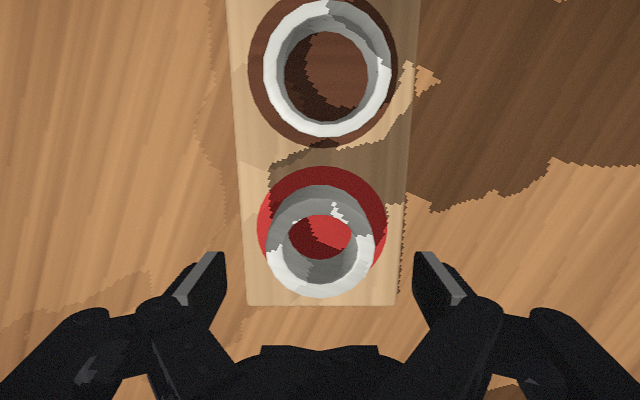

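>>> {"name": "jog_arm", "arguments": {
  "rows": [
    [0,0,0,0,0],
    [0,0,0,0,0],
    [0,0,0,0,0],
    [0,0,0,0,0],
    [0,0,0,0,0],
    [0,0,0,0,0]
  ]
}}

```text
time_s: 4.47
tool_pos: [0.5484, 0.2037, 0.0088]
tool_rot: [-3.142, 0.0, 1.983]
contact_force: [0.1, -1.2, 0.5]
finger_gap: -0.0
```

Run:
```python
from h import *
m,i=snap("wrist","w5.png"); print(tool()[1], read_state()["tool_rot"],read_state()["contact_force"])
X0=np.array([.549,.204,.042])
print(proj(m,X0))
pa,s=ringfit(m,i,X0,.042,save="p5.png")
for t in (90,110,150): print(t,annulus(pa,s,X0,t))
```

```text
[0.54839584 0.20369394 0.00880645] [-3.14158631e+00 -6.98947529e-06  1.98275746e+00] [ 0.49716165  0.0119667  -0.64198255]
[319.26038723 251.31275585]
90 [(array([0.5445, 0.2054]), array([77.50975952, 84.49268188])), (array([0.5653, 0.2145]), array([1.28543482, 6.68167953]))]
110 [(array([0.5463, 0.209 ]), array([71.46269531, 78.83536377]))]
150 [(array([0.5288, 0.1956]), array([10.62094955, 33.66295776]))]
```

View pics/w5.png

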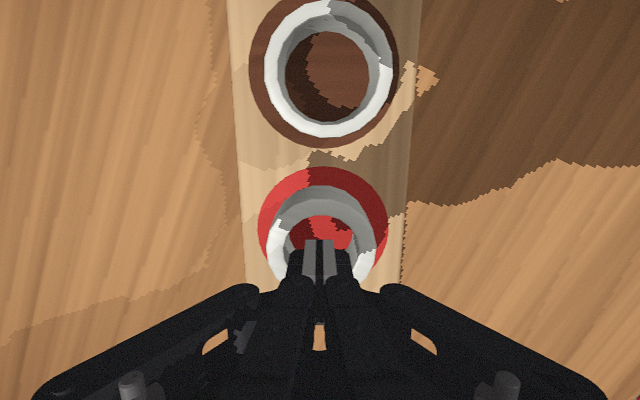

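View pics/p5.png

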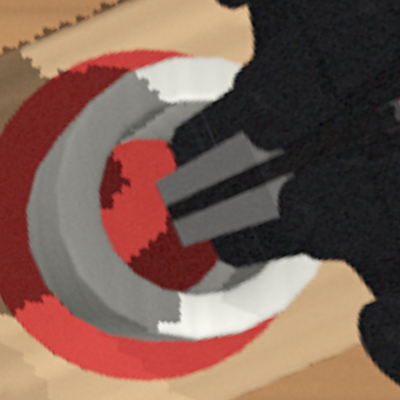

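Run:
```python
from h import *
m,i=snap("side","s5.png"); m2,j=snap("top","t5.png"); R,p=tool();print(p,proj(m,p),proj(m2,p),read_state()["joints"], proj(m,[.5494,.2044,.042]))
a=cv2.resize(i[200:360,200:400],None,fx=4,fy=4,interpolation=cv2.INTER_CUBIC)[:600]
cv2.imwrite("pics/s5c.png",a)
```

```text
[0.54836687 0.20367683 0.00878054] [267.80665548 267.9004404 ] [239.33461835 185.50639934] [ 1.65077708e-01  4.98420193e-01  1.66746559e+00 -1.41365254e-05
  9.75761840e-01 -2.46906534e-01] [266.96590509 260.94636424]
```

View pics/s5c.png

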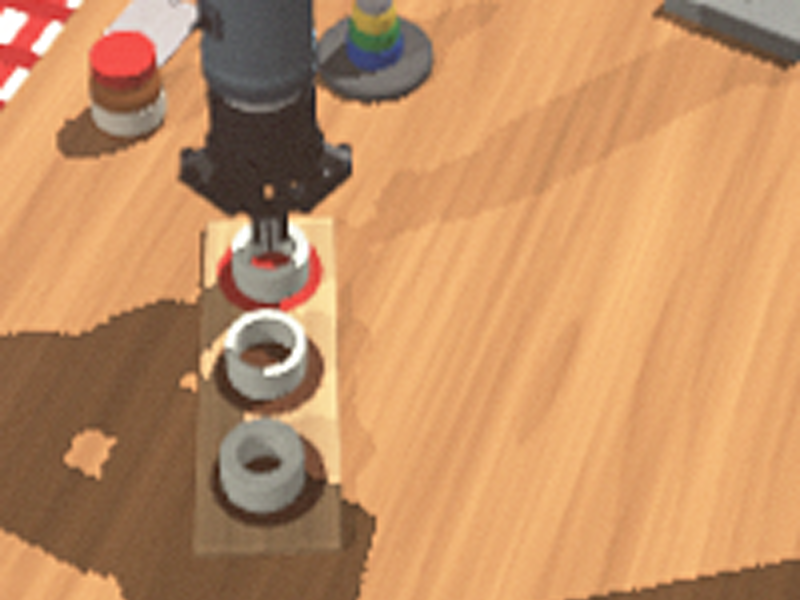

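Run:
```python
from h import *
from scipy.optimize import least_squares
w=camera_model("wrist");s=camera_model("side")
f=lambda X: np.r_[proj(w,X)-[319,240],proj(s,X)-[267.3,262.5]]
o=least_squares(f,[.55,.2,.03]); print(o.x,o.fun)
R,p=tool(); print(R.T@(o.x-p))
i=cv2.imread("pics/s5.png")[240:300,240:300]; cv2.imwrite("pics/s5d.png",cv2.resize(i,None,fx=9,fy=9,interpolation=cv2.INTER_NEAREST))
i=cv2.imread("pics/w5.png")[200:320,230:410]; cv2.imwrite("pics/w5d.png",cv2.resize(i,None,fx=4,fy=4,interpolation=cv2.INTER_NEAREST))
for d in (0,-.019,-.03,-.04):
    for x in (0,.011): print(d,x,proj(w,p+R@[x,0,d]),proj(s,p+R@[x,0,d]))
```

```text
[0.54633352 0.20975883 0.04210222] [-0.02039333  0.00235335 -0.11836524  0.01587497]
[ 0.00638739  0.00057037 -0.03332169]
0 0 [318.04842263 227.8228767 ] [267.80665548 267.9004404 ]
0 0.011 [318.02897856 210.87811172] [267.7996524  270.76595988]
-0.019 0 [317.95742678 240.24881225] [267.56448971 263.90427381]
-0.019 0.011 [317.93431009 221.7334677 ] [267.55611822 266.77335873]
-0.03 0 [317.89555173 248.69815797] [267.42234749 261.55867399]
-0.03 0.011 [317.8697567  229.13561522] [267.41316221 264.4296781 ]
-0.04 0 [317.83200618 257.37561963] [267.29186922 259.40555001]
-0.04 0.011 [317.80330735 236.75516749] [267.28193002 262.27820277]
```

View pics/s5d.png

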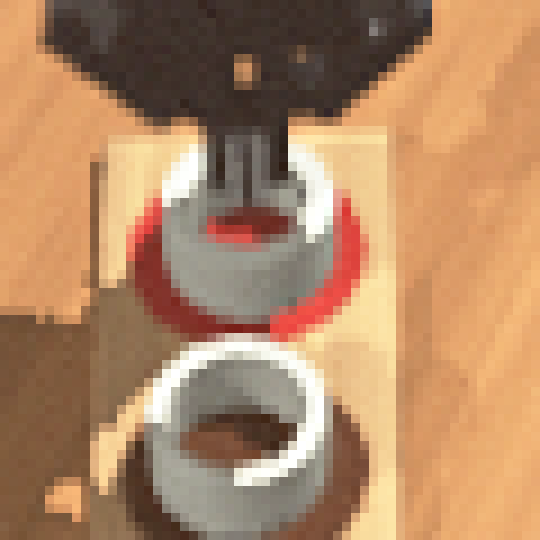

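View pics/w5d.png

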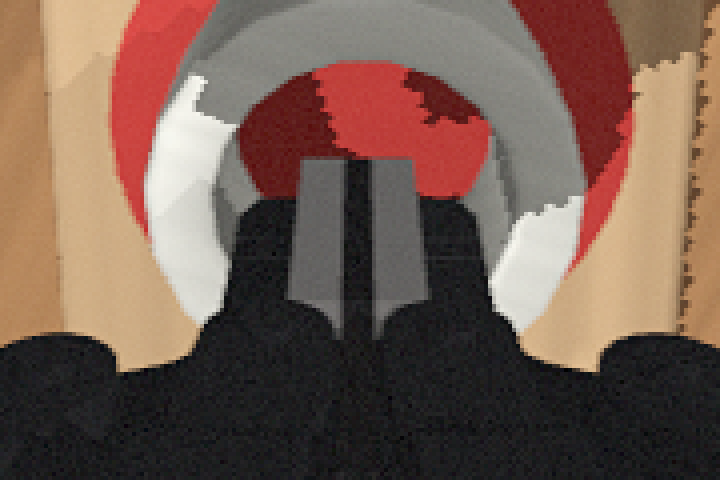

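Run:
```python
from h import *
print([ (a,getattr(r,a)) for a in dir(r) if not a.startswith('_')])
```

```text
[('Unreachable', <class 'station.Unreachable'>), ('pinch_z', 0.0187)]
```

>>> {"name": "jog_arm", "arguments": {
  "rows": [
    [0,0,0,0,100],
    [0,0,0,0,100],
    [0,0,0,0,100],
    [0,0,0,0,100],
    [0,0,0,0,100],
    [0,0,0,0,100]
  ]
}}

```text
time_s: 5.38
tool_pos: [0.5484, 0.2037, 0.0088]
tool_rot: [-3.142, -0.0, 1.983]
contact_force: [-0.3, 1.1, -0.1]
finger_gap: 1.001
```

>>> {"name": "jog_arm", "arguments": {
  "rows": [
    [0,0,0.7,0,100],
    [0,0,0.7,0,100],
    [0,0,0.7,0,100],
    [0,0,0.5,0,100],
    [0,0,0,0,100]
  ]
}}

```text
time_s: 6.0
tool_pos: [0.5479, 0.2036, -0.0178]
tool_rot: [-3.14, -0.0, 1.983]
contact_force: [0.5, 0.2, 0.2]
finger_gap: 1.0
```

Run:
```python
from h import *
m,i=snap("side","s6.png"); m2,j=snap("wrist","w6.png"); R,p=tool();print(p)
a=cv2.resize(i[220:310,220:320],None,fx=5,fy=5,interpolation=cv2.INTER_CUBIC)
b=cv2.resize(j[150:400,150:490],None,fx=1.5,fy=1.5)
cv2.imwrite("pics/s6c.png",a);cv2.imwrite("pics/w6c.png",b)
```

```text
[ 0.5484738   0.20373404 -0.01719422]
```

View pics/s6c.png

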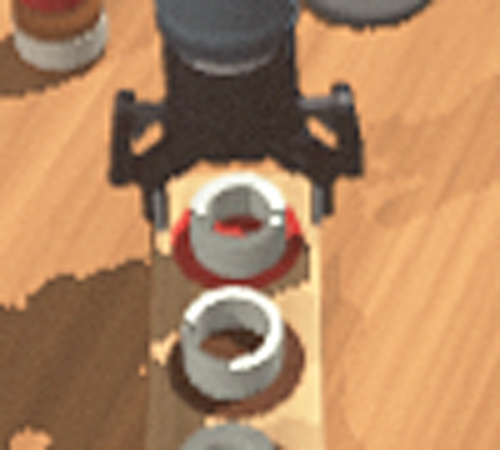

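View pics/w6c.png

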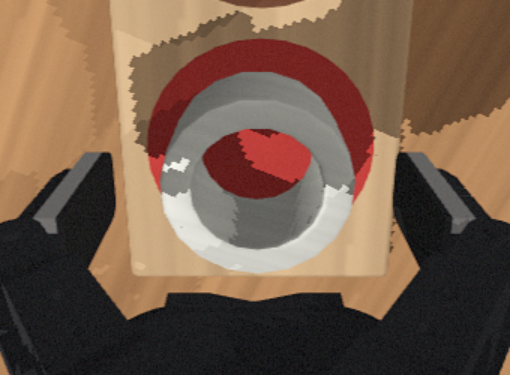

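>>> {"name": "jog_arm", "arguments": {
  "rows": [
    [0,0,0.4,0,100],
    [0,0,0,0,100],
    [0,0,0,0,0],
    [0,0,0,0,0],
    [0,0,0,0,0],
    [0,0,0,0,0],
    [0,0,0,0,0]
  ]
}}

```text
time_s: 6.98
tool_pos: [0.5488, 0.2038, -0.0207]
tool_rot: [3.141, 0.0, 1.983]
contact_force: [-0.5, -1.0, 6.4]
finger_gap: 0.645
```

Run:
```python
from h import *
m,i=snap("side","s7.png"); m2,j=snap("wrist","w7.png"); R,p=tool();print(p)
a=cv2.resize(i[220:310,220:320],None,fx=5,fy=5,interpolation=cv2.INTER_CUBIC)
b=cv2.resize(j[150:400,150:490],None,fx=1.5,fy=1.5)
cv2.imwrite("pics/s7c.png",a);cv2.imwrite("pics/w7c.png",b)
```

```text
[ 0.54884651  0.20374984 -0.02065667]
```

View pics/s7c.png

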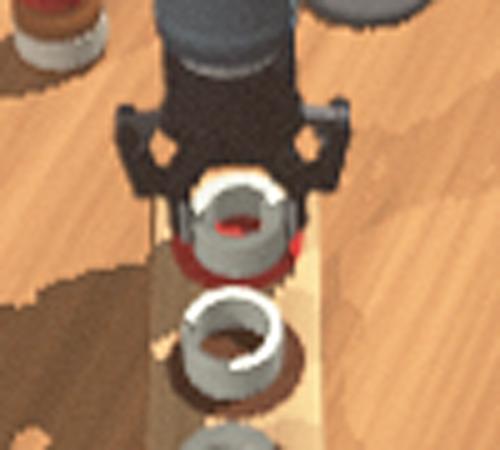

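View pics/w7c.png

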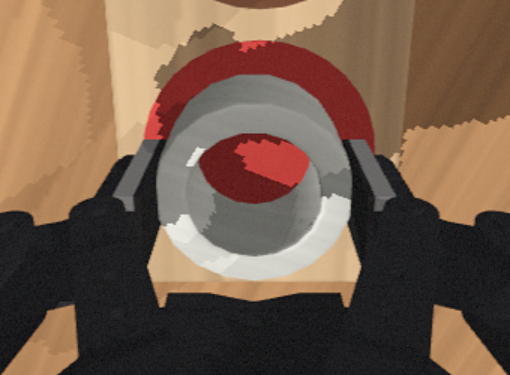

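>>> {"name": "jog_arm", "arguments": {
  "rows": [
    [0,0,-0.5,0,0],
    [0,0,-1.5,0,0],
    [0,0,-3.0,0,0],
    [0,0,-3.0,0,0],
    [0,0,-3.0,0,0],
    [0,0,-3.0,0,0],
    [0,0,-1.0,0,0],
    [0,0,0,0,0],
    [0,0,0,0,0]
  ]
}}

```text
time_s: 8.2
tool_pos: [0.5474, 0.2035, 0.1274]
tool_rot: [-3.139, -0.001, 1.983]
contact_force: [0.6, -0.1, -2.1]
finger_gap: 0.647
```

Run:
```python
from h import *
m2,j=snap("wrist","w8.png"); R,p=tool();print(p,read_state()["tool_rot"],read_state()["contact_force"],read_state()["finger_gap"])
m,i=snap("side","s8.png")
cv2.imwrite("pics/s8c.png",cv2.resize(i[150:310,200:400],None,fx=4,fy=4,interpolation=cv2.INTER_CUBIC)[:600])
```

```text
[0.54735555 0.20350112 0.12726219] [-3.13882415e+00 -6.81592590e-04  1.98278894e+00] [-0.2394157  -0.7687322  -1.58919836] 0.6456613113373353
```

View pics/w8.png

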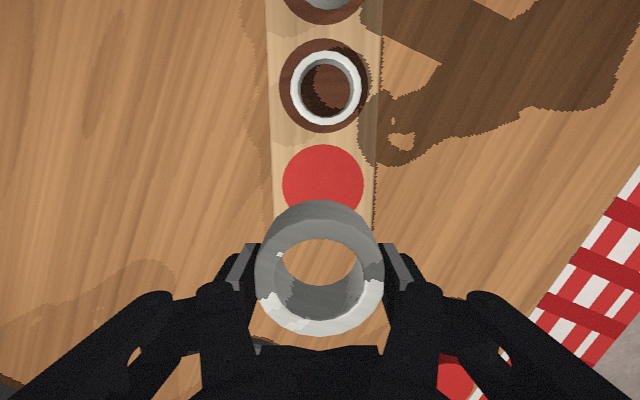

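View pics/s8c.png

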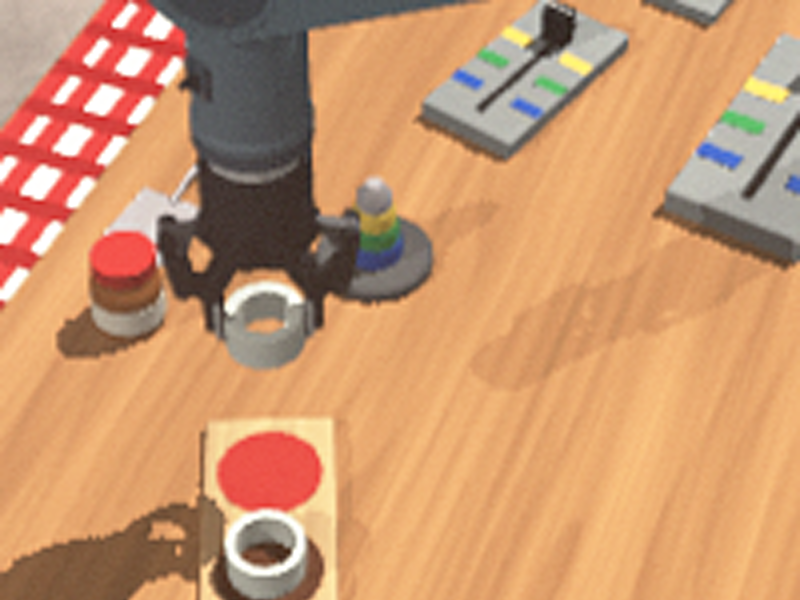

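Run:
```python
from h import *
delta([.598,-.138,.127])
```

```text
t 8.3 turn 0 shift cm [-33.32  -9.04   0.04] nrows 5.523887774820135
```

>>> {"name": "jog_arm", "arguments": {
  "rows": [
    [-2.5,-0.7,0,0,0],
    [-4.5,-1.2,0,0,0],
    [-4.5,-1.2,0,0,0],
    [-4.5,-1.2,0,0,0],
    [-4.5,-1.2,0,0,0],
    [-4.5,-1.2,0,0,0],
    [-4.5,-1.2,0,0,0],
    [-2.5,-0.7,0,0,0],
    [-1.3,-0.4,0,0,0],
    [0,0,0,0,0],
    [0,0,0,0,0],
    [0,0,0,0,0]
  ]
}}

```text
time_s: 9.8
tool_pos: [0.5992, -0.1362, 0.1289]
tool_rot: [3.142, -0.0, 1.984]
contact_force: [0.1, 0.6, -1.0]
finger_gap: 0.645
```

Run:
```python
from h import *
m2,j=snap("wrist","w9.png"); R,p=tool();print(p,read_state()["tool_rot"],read_state()["contact_force"],read_state()["finger_gap"])
print(camera_model("wrist")["t"]-m2["t"])
m,i=snap("side","s9.png")
m,i=snap("top","t9.png")
```

```text
[ 0.59924031 -0.1362817   0.12891927] [ 3.14152311e+00 -1.64105923e-04  1.98426166e+00] [ 0.23902438  0.84234263 -1.71806351] 0.6452074203556663
[-2.59204254e-05 -1.43623926e-04 -8.48343723e-05]
```

View pics/w9.png

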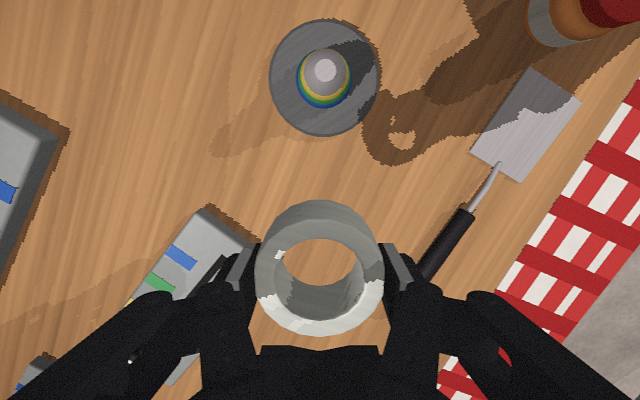

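View pics/s9.png

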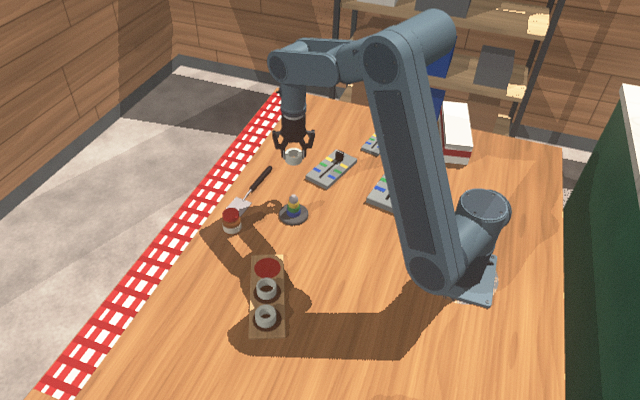

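```bash
cat >> h.py <<'E'
def patch(m,i,X0,z,half,s=.00025):
    n=int(2*half/s); g=(np.arange(n)-n/2+.5)*s
    # image cols = +x world, rows = -y world
    xx,yy=np.meshgrid(X0[0]+g,X0[1]-g)
    P=np.stack([xx,yy,np.full_like(xx,z)],-1)@m["R"].T+m["t"]; P=P@m["K"].T
    uv=(P[...,:2]/P[...,2:]).astype(np.float32)
    return cv2.remap(i,uv[...,0],uv[...,1],cv2.INTER_CUBIC),s
E
python3 - <<'E'
from h import *
m=camera_model("wrist");i=cv2.imread("pics/w9.png")
F=ray(m,(325,77.5),.012);T=ray(m,(325.5,70),.09);print(F,T)
pf,s=patch(m,i,F,.012,.065); pt,_=patch(m,i,T,.09,.0325,.000125)
for p,rs in ((pf,(.05,)),(pt,(.007,.015))):
    sc=s if p is pf else .000125
    n=p.shape[0]
    for rr in rs: cv2.circle(p,(n//2,n//2),int(rr/sc),(0,255,0),1)
    cv2.drawMarker(p,(n//2,n//2),(0,0,255))
cv2.imwrite("pics/g9.png",np.hstack([pf,pt])[:, :]); print(pf.shape,pt.shape)
E
```

```text
[ 0.56582705 -0.04540571  0.012     ] [ 0.56570925 -0.04792934  0.09      ]
(520, 520, 3) (520, 520, 3)
```

View pics/g9.png

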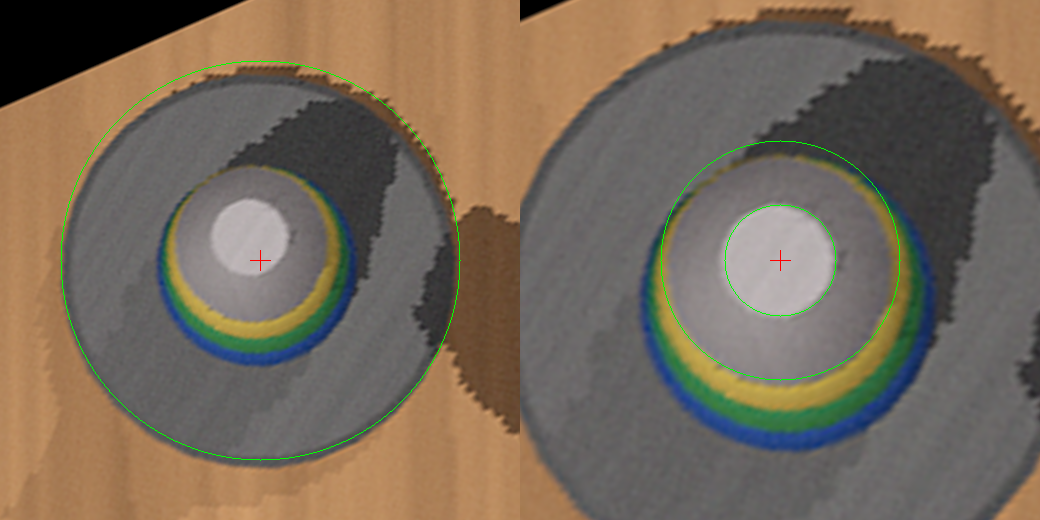

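```bash
cat > ringov.py <<'E'
from h import *
# fit ring in wrist image: overlay rectified at ring-top
import sys
def ringpatch(m,i,p,R,dtop,f):
    X=p+R@np.array([0,0,-dtop]); pa,s=patch(m,i,X,X[2],.036,.00012)
    n=pa.shape[0]
    for rr in (.029,.0195): cv2.circle(pa,(n//2,n//2),int(rr/s),(0,255,0),1)
    cv2.drawMarker(pa,(n//2,n//2),(0,0,255)); cv2.imwrite("pics/"+f,pa); return X
if __name__=="__main__":
    m=camera_model("wrist");i=cv2.imread("pics/w9.png"); R,p=tool()
    print(ringpatch(m,i,p,R,.0627,"r9.png"))
E
python3 ringov.py
```

```text
[ 0.59930405 -0.13666703  0.1916815 ]
```

View pics/r9.png

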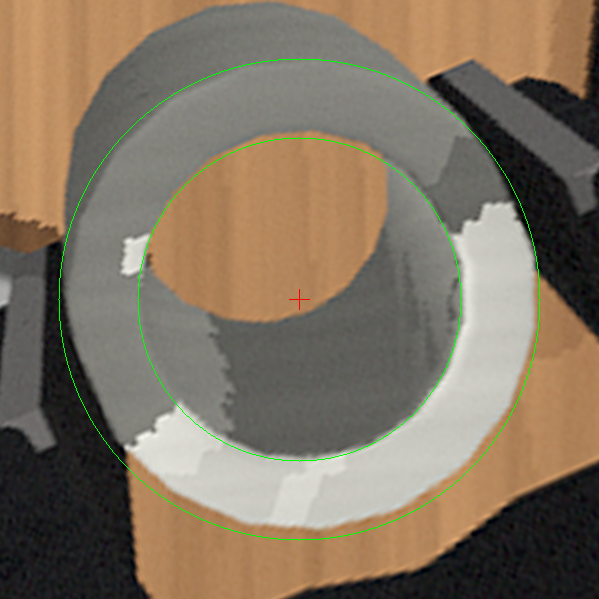

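Run:
```python
from h import *
m=camera_model("wrist");i=cv2.imread("pics/w9.png"); R,p=tool()
m=dict(m); m["t"]=m["t"]+np.array([0,0,.0035])
X=p+R@np.array([0,0,-.0627])
G=np.array([.5657,-.048])
out=[]
for c,z,h,rs in ((X,X[2],.036,(.029,.0195)),(G,.012,.06,(.05,)),(G,.09,.02,(.007,.015))):
    s=2*h/400; pa,_=patch(m,i,c,z,h,s); pa=pa[:400,:400].copy()
    for rr in rs: cv2.circle(pa,(200,200),int(round(rr/s)),(0,255,0),1)
    cv2.drawMarker(pa,(200,200),(0,0,255)); out.append(pa)
cv2.imwrite("pics/q9.png",np.hstack(out))
```

```text
(no output)
```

View pics/q9.png

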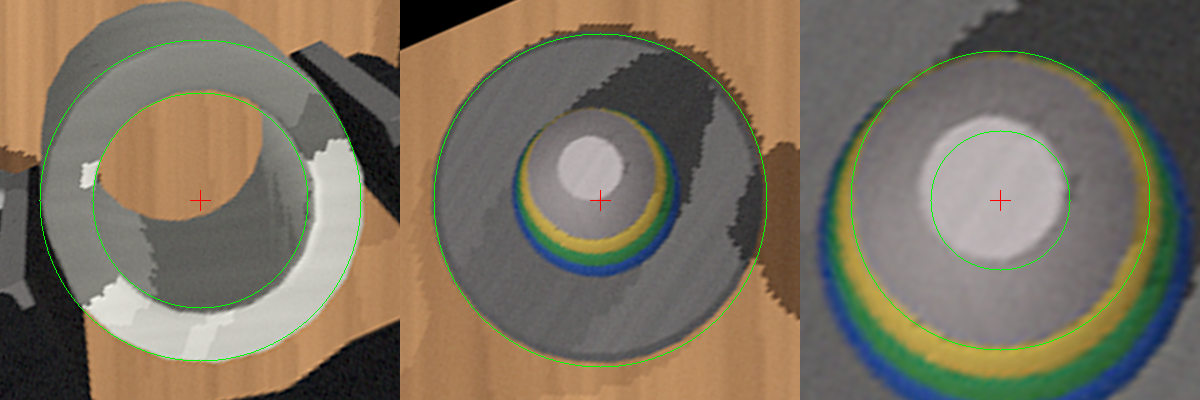

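Run:
```python
from h import *
delta([.5652,-.0472,.115])
```

```text
t 9.95 turn 0 shift cm [9.56 0.47 1.4 ] nrows 1.54826193446162
```

>>> {"name": "jog_arm", "arguments": {
  "rows": [
    [1.5,0.07,0,0,0],
    [2.5,0.1,0.5,0,0],
    [2.5,0.1,0.5,0,0],
    [2.0,0.1,0.4,0,0],
    [1.06,0.1,0,0,0],
    [0,0,0,0,0],
    [0,0,0,0,0],
    [0,0,0,0,0]
  ]
}}

```text
time_s: 10.95
tool_pos: [0.5657, -0.0488, 0.1149]
tool_rot: [3.141, 0.0, 1.982]
contact_force: [0.3, 0.9, -2.0]
finger_gap: 0.648
```

```bash
cat > look.py <<'E'
from h import *
import sys
k=sys.argv[1]
m,j=snap("wrist",f"w{k}.png"); R,p=tool(); s=read_state();print(p.round(4),s["tool_rot"].round(4),s["contact_force"].round(1),round(s["finger_gap"],3),s["time_s"])
ms,i=snap("side",f"s{k}.png"); 
c=proj(ms,p+R@[0,0,-.04]).astype(int)
a=cv2.resize(i[c[1]-40:c[1]+60,c[0]-50:c[0]+50],(400,400),interpolation=cv2.INTER_CUBIC)
b=cv2.resize(j[170:370,220:420],(400,400),interpolation=cv2.INTER_CUBIC)
cv2.imwrite(f"pics/l{k}.png",np.hstack([b,a]))
E
python3 look.py 10
```

```text
[ 0.5656 -0.0487  0.1148] [3.1415e+00 3.0000e-04 1.9819e+00] [ 0.1 -0.  -1. ] 0.646 11.0
```

View pics/l10.png

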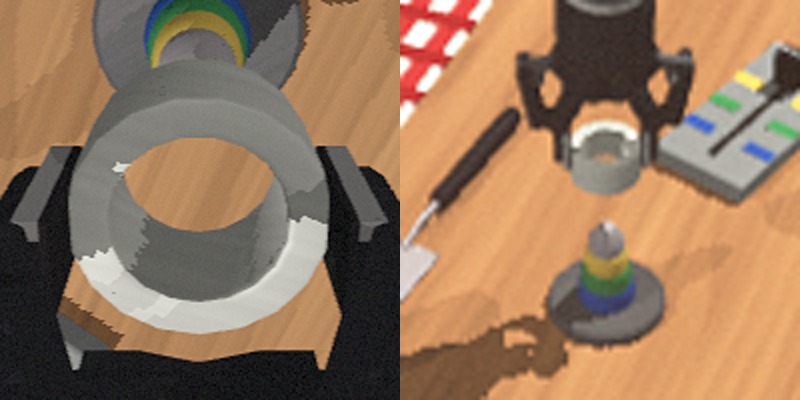

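>>> {"name": "jog_arm", "arguments": {
  "rows": [
    [0.12,0,1,0,0],
    [0,0,1.5,0,0],
    [0,0,1.2,0,0],
    [0,0,0.8,0,0],
    [0,0,0,0,0],
    [0,0,0,0,0]
  ]
}}

```text
time_s: 11.8
tool_pos: [0.5652, -0.047, 0.0701]
tool_rot: [3.141, 0.0, 1.983]
contact_force: [-0.1, 0.9, -1.3]
finger_gap: 0.652
```

```bash
python3 look.py 11
```

```text
[ 0.5653 -0.047   0.0703] [3.1408e+00 7.0000e-04 1.9829e+00] [ 0.7 -0.2 -1.6] 0.645 11.85
```

View pics/l11.png

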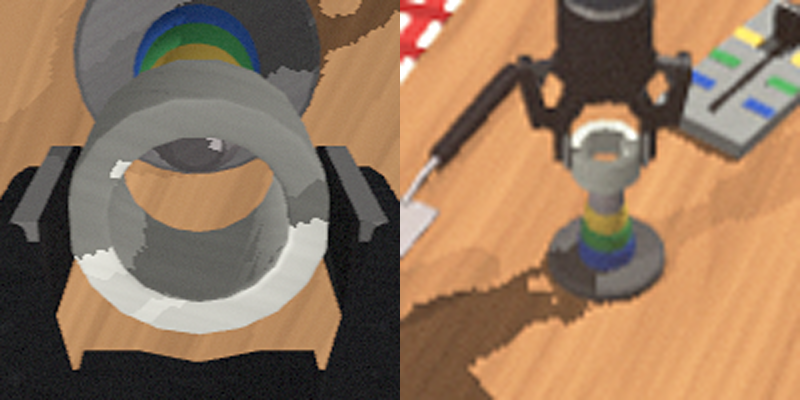

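>>> {"name": "jog_arm", "arguments": {
  "rows": [
    [0,0,0.7,0,0],
    [0,0,0.7,0,0],
    [0,0,0.6,0,0],
    [0,0,0,0,0],
    [0,0,0,0,0]
  ]
}}

```text
time_s: 12.52
tool_pos: [0.5649, -0.0469, 0.0498]
tool_rot: [3.142, 0.0, 1.983]
contact_force: [0.1, -0.2, -1.3]
finger_gap: 0.648
```

```bash
python3 look.py 12
```

```text
[ 0.565  -0.0469  0.0499] [3.1414e+00 2.0000e-04 1.9828e+00] [ 0.5 -0.1 -2.3] 0.645 12.575
```

View pics/l12.png

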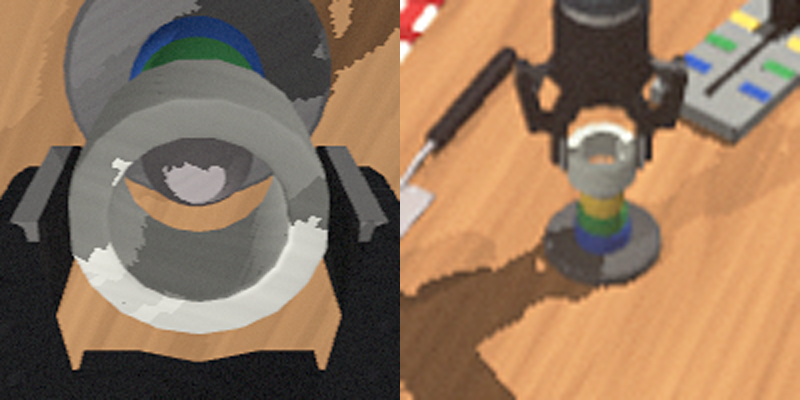

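```bash
cat > rel.py <<'E'
from h import *
import sys
k=sys.argv[1]; zt=float(sys.argv[2]) if len(sys.argv)>2 else .09
m=camera_model("wrist");i=cv2.imread(f"pics/w{k}.png"); R,p=tool()
m=dict(m); m["t"]=m["t"]+np.array([0,0,.0035])
out=[]
# patches in tool axes: cols=+tool y, rows=-tool x
def tp(m,i,c,R,h,n=400):
    g=(np.arange(n)-n/2+.5)*2*h/n
    yy,xx=np.meshgrid(g,-g)
    W=c+xx[...,None]*R[:,0]+yy[...,None]*R[:,1]
    P=(W@m["R"].T+m["t"])@m["K"].T; uv=(P[...,:2]/P[...,2:]).astype(np.float32)
    return cv2.remap(i,uv[...,0],uv[...,1],cv2.INTER_CUBIC)
for d,h,rs in ((-.0627,.032,(.029,.0195)),(-(zt-p[2]),.02,(.007,.015))):
    pa=tp(m,i,p+R@[0,0,d],R,h)
    for rr in rs: cv2.circle(pa,(200,200),int(round(rr/h*200)),(0,255,0),1)
    cv2.drawMarker(pa,(200,200),(0,0,255)); out.append(pa)
cv2.imwrite(f"pics/rel{k}.png",np.hstack(out))
E
python3 rel.py 12
```

```text
(no output)
```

View pics/rel12.png

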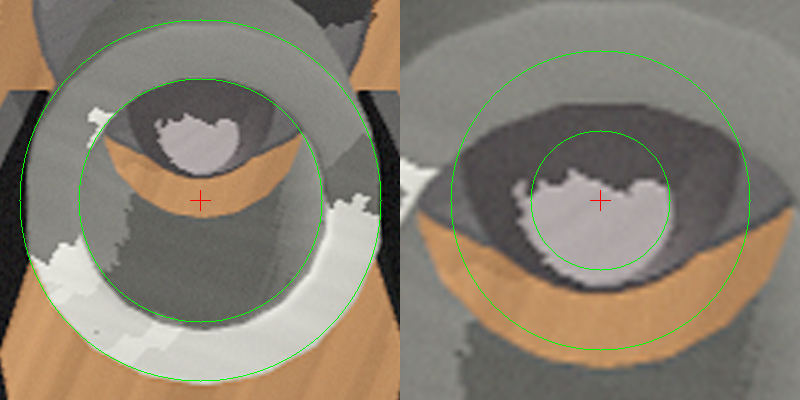

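Run:
```python
import cv2
i=cv2.imread("pics/w12.png")[230:295,270:370]
i=cv2.convertScaleAbs(i,alpha=1.4)
cv2.imwrite("pics/z12.png",cv2.resize(i,None,fx=8,fy=8,interpolation=cv2.INTER_CUBIC))
```

```text
(no output)
```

View pics/z12.png

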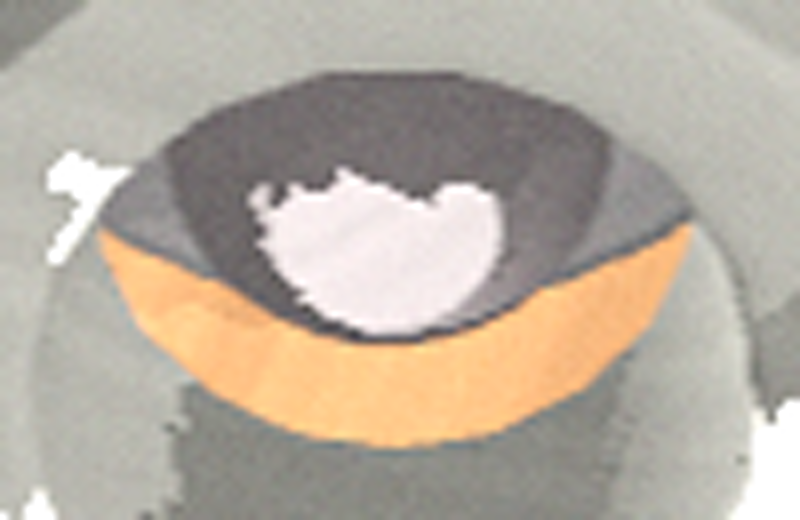

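>>> {"name": "jog_arm", "arguments": {
  "rows": [
    [-0.12,0,0.4,0,0],
    [0,0,0.5,0,0],
    [0,0,0.3,0,0],
    [0,0,0,0,0],
    [0,0,0,0,0]
  ]
}}

```text
time_s: 13.25
tool_pos: [0.5653, -0.048, 0.0378]
tool_rot: [3.142, 0.0, 1.983]
contact_force: [0.7, -0.0, -2.0]
finger_gap: 0.65
```

```bash
python3 look.py 13; python3 rel.py 13
```

```text
[ 0.5654 -0.048   0.0379] [3.1414e+00 1.0000e-04 1.9829e+00] [-1.  -0.8 -1.5] 0.644 13.3
```

View pics/rel13.png

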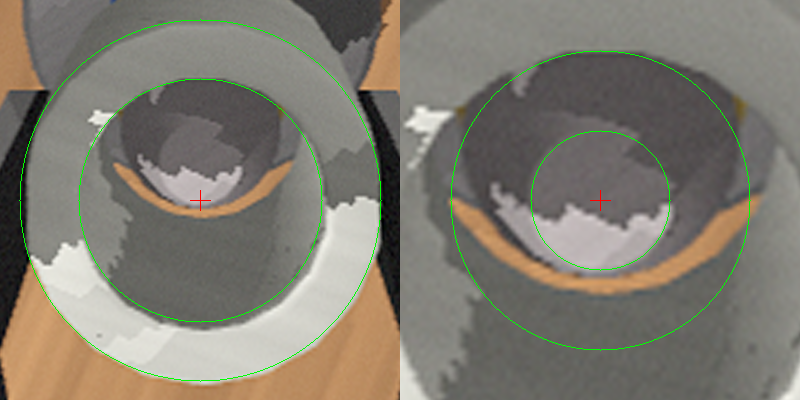

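View pics/l13.png

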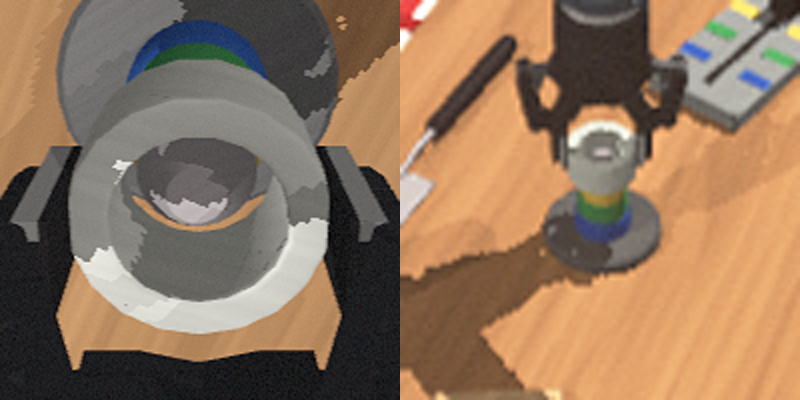

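Run:
```python
import cv2
i=cv2.imread("pics/w13.png")[230:295,270:370]
i=cv2.convertScaleAbs(i,alpha=2.2,beta=-120)
cv2.imwrite("pics/z13.png",cv2.resize(i,None,fx=8,fy=8,interpolation=cv2.INTER_CUBIC))
```

```text
(no output)
```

View pics/z13.png

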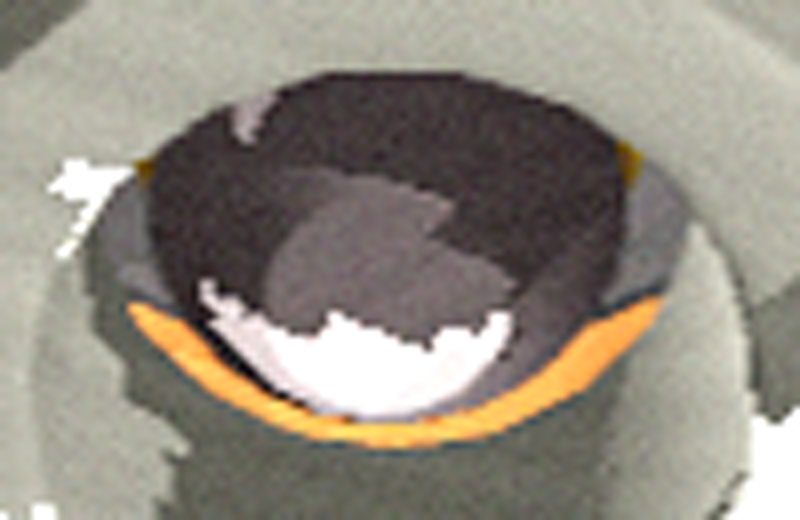

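>>> {"name": "jog_arm", "arguments": {
  "rows": [
    [0,0,0.2,0,0],
    [0,0,0.2,0,0],
    [0,0,0.2,0,0],
    [0,0,0,0,0]
  ]
}}

```text
time_s: 13.85
tool_pos: [0.5651, -0.0479, 0.0315]
tool_rot: [-3.141, -0.0, 1.983]
contact_force: [-0.5, 0.6, -1.0]
finger_gap: 0.648
```

>>> {"name": "jog_arm", "arguments": {
  "rows": [
    [0,0,0.2,0,0],
    [0,0,0.2,0,0],
    [0,0,0,0,0]
  ]
}}

```text
time_s: 14.22
tool_pos: [0.5651, -0.048, 0.0276]
tool_rot: [-3.141, -0.0, 1.983]
contact_force: [0.5, 0.1, -1.9]
finger_gap: 0.646
```

>>> {"name": "jog_arm", "arguments": {
  "rows": [
    [0,0,0.2,0,0],
    [0,0,0.2,0,0],
    [0,0,0.1,0,0],
    [0,0,0,0,0]
  ]
}}

```text
time_s: 14.72
tool_pos: [0.5652, -0.048, 0.0227]
tool_rot: [-3.141, -0.0, 1.983]
contact_force: [0.3, 0.2, -1.8]
finger_gap: 0.648
```

>>> {"name": "jog_arm", "arguments": {
  "rows": [
    [0,0,0.2,0,0],
    [0,0,0.2,0,0],
    [0,0,0,0,0]
  ]
}}

```text
time_s: 15.1
tool_pos: [0.5651, -0.0479, 0.0185]
tool_rot: [-3.141, -0.0, 1.983]
contact_force: [-0.3, 0.0, -1.2]
finger_gap: 0.647
```

```bash
python3 look.py 14
```

```text
[ 0.5652 -0.048   0.0187] [-3.1414e+00 -2.0000e-04  1.9828e+00] [ 0.5 -0.  -1.8] 0.647 15.15
```

View pics/l14.png

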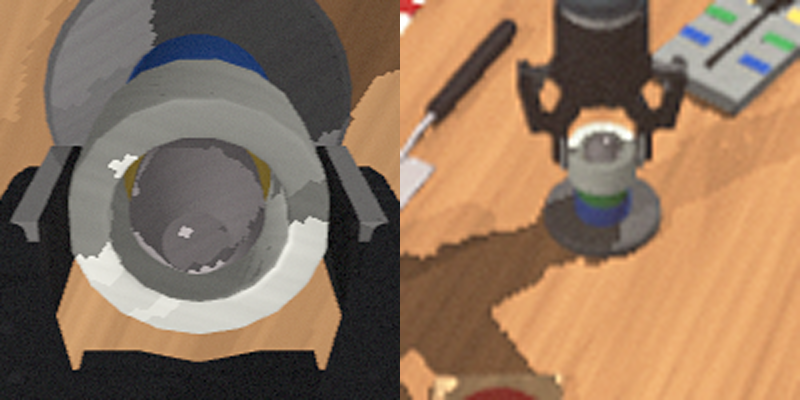

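>>> {"name": "jog_arm", "arguments": {
  "rows": [
    [0,0,0.2,0,0],
    [0,0,0.2,0,0],
    [0,0,0,0,0],
    [0,0,0,0,0]
  ]
}}

```text
time_s: 15.7
tool_pos: [0.5653, -0.048, 0.0148]
tool_rot: [-3.141, -0.0, 1.983]
contact_force: [-0.6, -0.2, -1.4]
finger_gap: 0.647
```

>>> {"name": "jog_arm", "arguments": {
  "rows": [
    [0,0,0.2,0,0],
    [0,0,0,0,0],
    [0,0,0,0,0]
  ]
}}

```text
time_s: 16.08
tool_pos: [0.565, -0.0478, 0.0129]
tool_rot: [-3.141, -0.0, 1.983]
contact_force: [-1.2, 2.1, 1.2]
finger_gap: 0.649
```

>>> {"name": "jog_arm", "arguments": {
  "rows": [
    [0,0,0.1,0,0],
    [0,0,0,0,0],
    [0,0,0,0,0]
  ]
}}

```text
time_s: 16.45
tool_pos: [0.5651, -0.0478, 0.0119]
tool_rot: [-3.141, -0.0, 1.983]
contact_force: [-3.1, 2.2, 2.9]
finger_gap: 0.652
```

>>> {"name": "jog_arm", "arguments": {
  "rows": [
    [0.04,-0.03,0,0,0],
    [0,0,0,0,0],
    [0,0,0,0,0]
  ]
}}

```text
time_s: 16.82
tool_pos: [0.565, -0.0478, 0.0119]
tool_rot: [3.141, 0.0, 1.983]
contact_force: [-1.6, 1.4, 2.3]
finger_gap: 0.646
```

>>> {"name": "jog_arm", "arguments": {
  "rows": [
    [0,0,0.1,0,0],
    [0,0,0,0,0],
    [0,0,0,0,0]
  ]
}}

```text
time_s: 17.2
tool_pos: [0.5649, -0.0477, 0.0109]
tool_rot: [3.141, 0.0, 1.983]
contact_force: [-1.9, 1.9, 3.5]
finger_gap: 0.648
```

>>> {"name": "jog_arm", "arguments": {
  "rows": [
    [0.03,-0.02,0.1,0,0],
    [0,0,0.1,0,0],
    [0,0,0,0,0],
    [0,0,0,0,0]
  ]
}}

```text
time_s: 17.7
tool_pos: [0.5648, -0.0477, 0.0092]
tool_rot: [3.141, 0.0, 1.983]
contact_force: [-2.0, 1.6, 5.9]
finger_gap: 0.648
```

```bash
python3 look.py 15; python3 look.py 16; python3 -c "
from station import *
print(read_state()['contact_force'])"
```

```text
[ 0.5648 -0.0476  0.0092] [3.1411e+00 5.0000e-04 1.9829e+00] [-2.5  2.3  7. ] 0.649 17.75
[ 0.5648 -0.0477  0.0092] [3.1411e+00 5.0000e-04 1.9828e+00] [-2.6  1.1  6.5] 0.649 17.85
[-2.27559403  2.16854127  7.18433968]
```

View pics/l15.png

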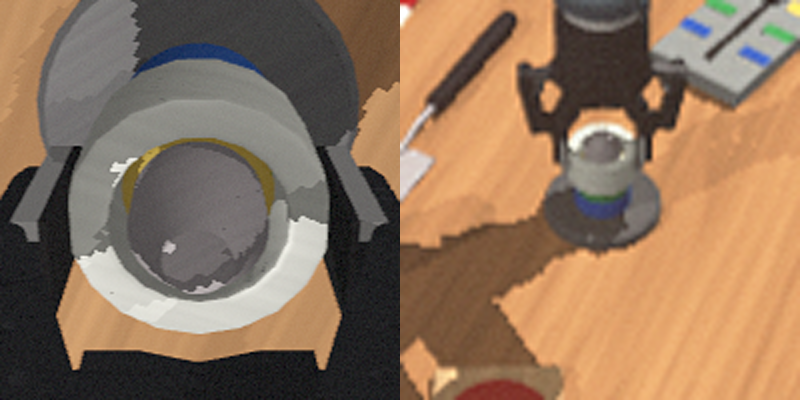

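>>> {"name": "jog_arm", "arguments": {
  "rows": [
    [0.02,-0.02,0.06,0,0],
    [0,0,0,0,0],
    [0,0,0,0,0],
    [0,0,0,0,0],
    [0,0,0,0,0]
  ]
}}

```text
time_s: 18.52
tool_pos: [0.5648, -0.0476, 0.0088]
tool_rot: [3.141, 0.001, 1.983]
contact_force: [-2.4, 1.2, 7.2]
finger_gap: 0.645
```

>>> {"name": "jog_arm", "arguments": {
  "rows": [
    [0,0,-0.1,0,0],
    [0,0,-0.1,0,0],
    [0,0,-0.1,0,0],
    [0,0,0,0,0],
    [0,0,0,0,0]
  ]
}}

```text
time_s: 19.15
tool_pos: [0.5647, -0.0476, 0.0112]
tool_rot: [3.141, 0.0, 1.983]
contact_force: [0.6, 1.6, 2.5]
finger_gap: 0.65
```

>>> {"name": "jog_arm", "arguments": {
  "rows": [
    [0,0,-0.1,0,0],
    [0,0,0,0,0],
    [0,0,0,0,0]
  ]
}}

```text
time_s: 19.52
tool_pos: [0.5646, -0.0475, 0.0122]
tool_rot: [3.141, 0.0, 1.983]
contact_force: [0.9, 0.6, 1.6]
finger_gap: 0.647
```

>>> {"name": "jog_arm", "arguments": {
  "rows": [
    [0,0,0,0,70],
    [0,0,0,0,75],
    [0,0,0,0,85],
    [0,0,0,0,100],
    [0,0,0,0,100],
    [0,0,0,0,100]
  ]
}}

```text
time_s: 20.27
tool_pos: [0.5643, -0.0475, 0.0122]
tool_rot: [-3.142, 0.0, 1.983]
contact_force: [1.0, -0.3, 0.4]
finger_gap: 0.999
```

```bash
python3 look.py 17
```

```text
[ 0.5643 -0.0475  0.0122] [3.1416e+00 1.0000e-04 1.9828e+00] [ 0.8  0.9 -0.2] 0.999 20.325
```

View pics/l17.png

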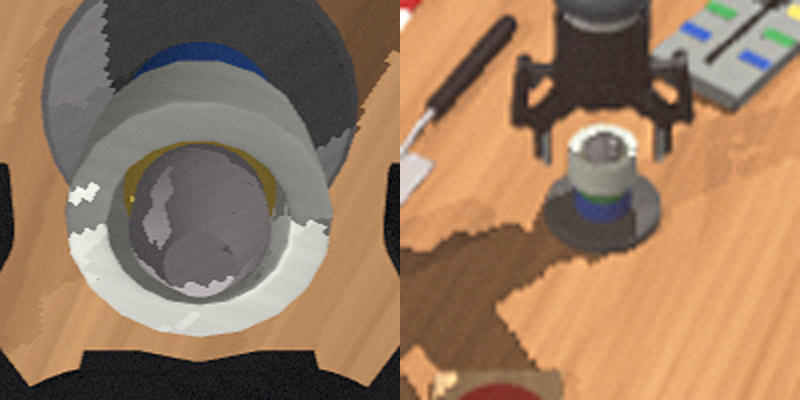

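>>> {"name": "jog_arm", "arguments": {
  "rows": [
    [0,0,-1,0,100],
    [0,0,-3,0,100],
    [0,0,-4,0,100],
    [0,0,-4,0,100],
    [0,0,-2,0,100],
    [0,0,0,-0.177,100],
    [0,0,0,-0.177,100],
    [0,0,0,-0.177,100],
    [0,0,0,-0.177,100],
    [0,0,0,-0.177,100],
    [0,0,0,0,100]
  ]
}}

```text
time_s: 21.75
tool_pos: [0.5644, -0.0475, 0.1529]
tool_rot: [-3.142, 0.001, 2.866]
contact_force: [0.1, -0.2, -0.3]
finger_gap: 1.005
```

```bash
python3 look.py 18; python3 -c "
from h import *
delta([.506,-.364,.13])"
```

```text
[ 0.5644 -0.0475  0.1528] [-3.1416e+00  7.0000e-04  2.8642e+00] [-1.  -0.4  0.1] 1.001 21.8
t 21.85 turn 0 shift cm [ -3.06 -32.04   2.27] nrows 5.1625713826851
```

View pics/w18.png

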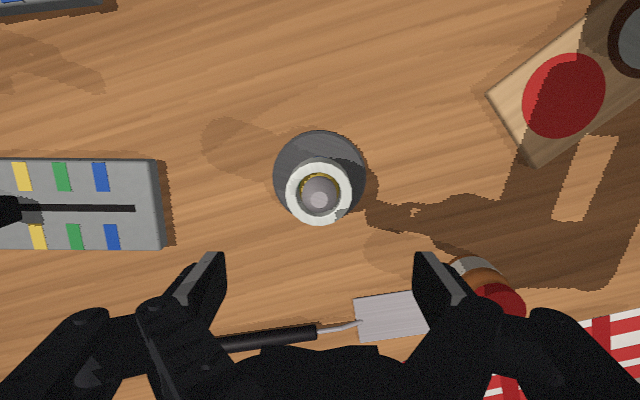

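>>> {"name": "jog_arm", "arguments": {
  "rows": [
    [-0.4,-4,0,0,100],
    [-0.4,-4,0,0,100],
    [-0.4,-4,0,0,100],
    [-0.4,-4,0,0,100],
    [-0.4,-4,0,0,100],
    [-0.4,-4,0,0,100],
    [-0.4,-4,0,0,100],
    [-0.2,-3,0,0,100],
    [0,-1,0,0,100],
    [0,0,0,0,100],
    [0,0,0,0,100]
  ]
}}

```text
time_s: 23.22
tool_pos: [0.507, -0.3623, 0.1522]
tool_rot: [3.141, -0.0, 2.868]
contact_force: [0.3, -0.2, -0.4]
finger_gap: 1.0
```

```bash
python3 look.py 19
```

```text
[ 0.507  -0.3622  0.1523] [ 3.1411e+00 -1.0000e-04  2.8687e+00] [-0.7  0.2 -0.5] 0.996 23.275
```

View pics/w19.png

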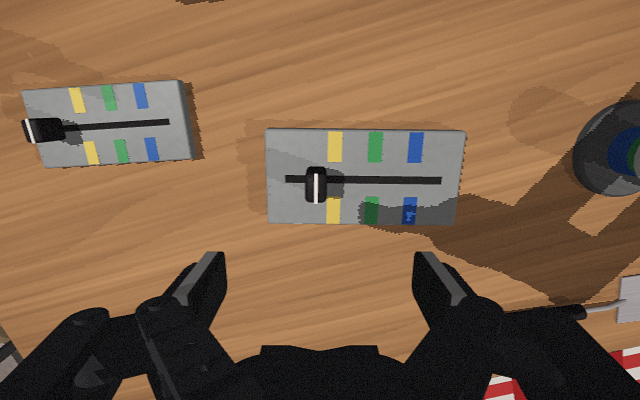

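Run:
```python
from h import *
m=dict(camera_model("wrist")); m["t"]=m["t"]+np.array([0,0,.0035])
R,p=tool()
for n,uv,z in (("grip",(316.5,186),.06),("Y",(335,147),.02),("Y2",(333.3,210),.02),("G",(375.5,147),.02),("G2",(371.8,210),.02),("B",(415.5,147),.02),("B2",(410,210),.02),("t0",(285,179),.02),("t1",(441,181),.02)):
    X=ray(m,uv,z); print(n,X.round(4),(R.T@(X-p)*1000).round(1))
```

```text
grip [ 0.5031 -0.3631  0.06  ] [ 3.6 -1.8 92.4]
Y [ 0.4788 -0.3373  0.02  ] [ 34.   16.5 132.4]
Y2 [ 0.5424 -0.356   0.02  ] [-32.4  15.6 132.4]
G [ 0.4897 -0.2982  0.02  ] [ 34.   57.1 132.4]
G2 [ 0.5535 -0.3167  0.02  ] [-32.4  56.5 132.4]
B [ 0.5005 -0.2596  0.02  ] [ 34.   97.1 132.4]
B2 [ 0.5644 -0.2776  0.02  ] [-32.4  97.  132.4]
t0 [ 0.4965 -0.3953  0.02  ] [  1.3 -34.6 132.4]
t1 [ 0.542  -0.2408  0.02  ] [ -0.9 126.5 132.4]
```

>>> {"name": "jog_arm", "arguments": {
  "rows": [
    [0.15,-0.18,2,0,100],
    [0,0,4,0,100],
    [0,0,4,0,100],
    [0,0,3,0,100],
    [0,0,2,0,100],
    [0,0,0.9,0,100],
    [0,0,0,0,100],
    [0,0,0,0,100]
  ]
}}

```text
time_s: 24.32
tool_pos: [0.5054, -0.3654, -0.0057]
tool_rot: [-3.141, 0.002, 2.868]
contact_force: [0.7, -0.6, -0.6]
finger_gap: 1.001
```

```bash
python3 look.py 20
```

```text
[ 0.5055 -0.3655 -0.0055] [-3.1405e+00  1.9000e-03  2.8680e+00] [ 0.6 -0.6  0.4] 1.004 24.375
```

View pics/w20.png

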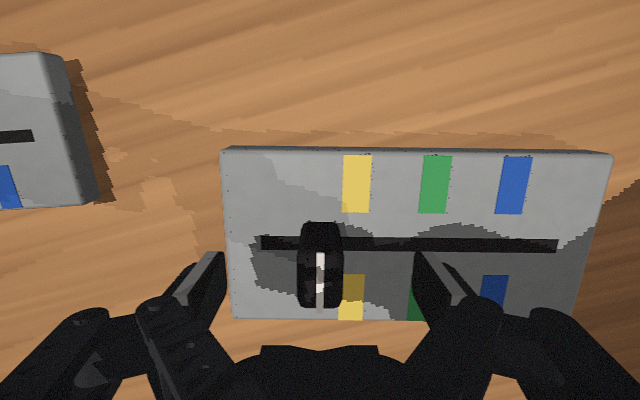

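View pics/l20.png

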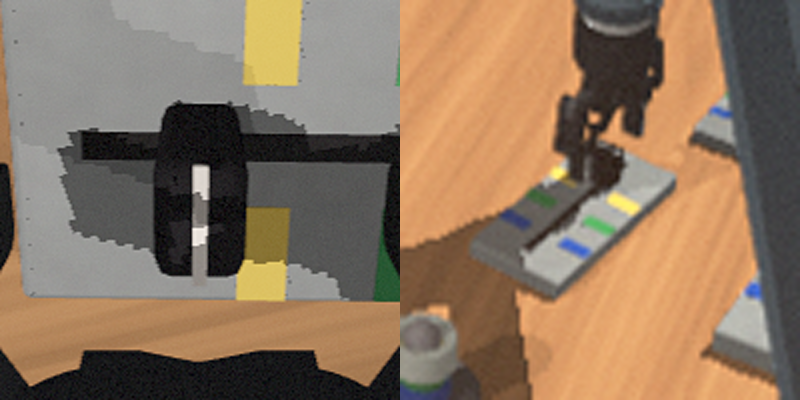

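>>> {"name": "jog_arm", "arguments": {
  "rows": [
    [0,0,0,0,0],
    [0,0,0,0,0],
    [0,0,0,0,0],
    [0,0,0,0,0],
    [0,0,0,0,0],
    [0,0,0,0,0],
    [0,0,0,0,0]
  ]
}}

```text
time_s: 25.3
tool_pos: [0.5047, -0.365, -0.0066]
tool_rot: [-3.142, 0.0, 2.868]
contact_force: [-1.0, 0.2, 3.6]
finger_gap: 0.225
```

```bash
python3 look.py 21
```

```text
[ 0.5047 -0.365  -0.0066] [-3.1415  0.      2.8677] [-1.1  0.2  3.6] 0.223 25.35
```

View pics/w21.png

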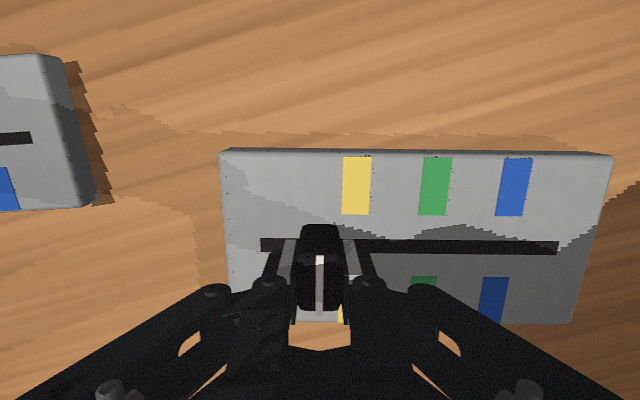

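>>> {"name": "jog_arm", "arguments": {
  "rows": [
    [0,0.4,0,0,0],
    [0,0.7,0,0,0],
    [0,0.8,0,0,0],
    [0,0.8,0,0,0],
    [0,0.8,0,0,0],
    [0,0.8,0,0,0],
    [0,0.7,0,0,0],
    [0,0.5,0,0,0],
    [0,0.3,0,0,0],
    [0,0,0,0,0],
    [0,0,0,0,0]
  ]
}}

```text
time_s: 26.78
tool_pos: [0.5211, -0.309, -0.0066]
tool_rot: [3.141, 0.001, 2.868]
contact_force: [4.4, 0.8, 4.1]
finger_gap: 0.226
```

```bash
python3 look.py 22
```

```text
[ 0.5211 -0.3091 -0.0066] [3.1413e+00 1.2000e-03 2.8676e+00] [4.1 1.2 4.3] 0.223 26.825
```

View pics/w22.png

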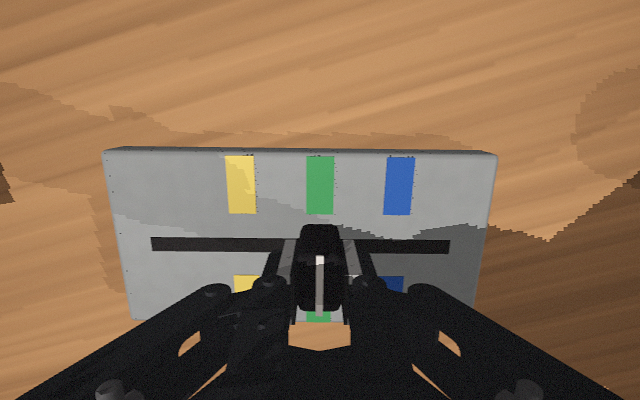

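>>> {"name": "jog_arm", "arguments": {
  "rows": [
    [0,0,0,0,35],
    [0,0,0,0,50],
    [0,0,0,0,60],
    [0,0,0,0,60],
    [0,0,-1,0,60],
    [0,0,-3,0,60],
    [0,0,-4,0,60],
    [0,0,-4,0,60],
    [0,0,-4,0,60],
    [0,0,-1,0,60],
    [0,0,0,0,60],
    [0,0,0,0,60]
  ]
}}

```text
time_s: 28.38
tool_pos: [0.5195, -0.3084, 0.1615]
tool_rot: [3.14, -0.003, 2.868]
contact_force: [-0.1, -0.2, -0.8]
finger_gap: 0.601
```

```bash
python3 look.py 23
python3 - <<'E'
from h import *
m,i=snap("top","t23.png"); cv2.imwrite("pics/t23c.png",cv2.resize(i[140:260,160:480],None,fx=2.4,fy=2.4,interpolation=cv2.INTER_CUBIC))
i=cv2.imread("pics/s23.png"); cv2.imwrite("pics/s23c.png",cv2.resize(i[140:340,210:360],None,fx=3,fy=3,interpolation=cv2.INTER_CUBIC))
E
```

```text
[ 0.5195 -0.3084  0.1613] [ 3.1401e+00 -3.1000e-03  2.8677e+00] [-0.4  0.2 -0.5] 0.602 28.425
```

View pics/w23.png

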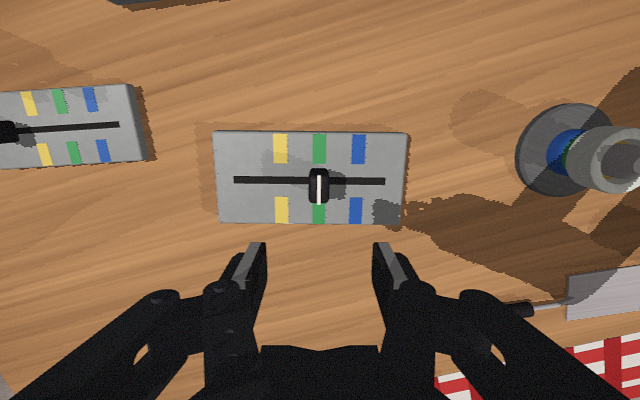

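View pics/t23c.png

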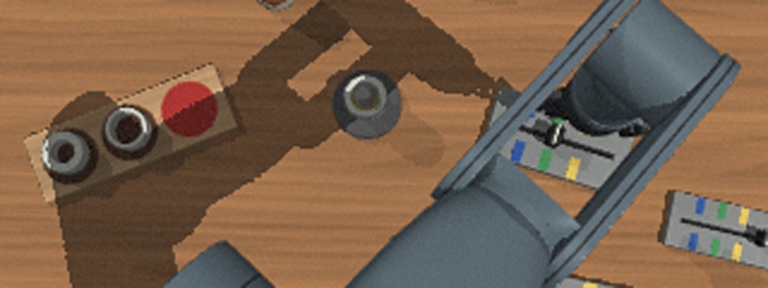

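View pics/s23c.png

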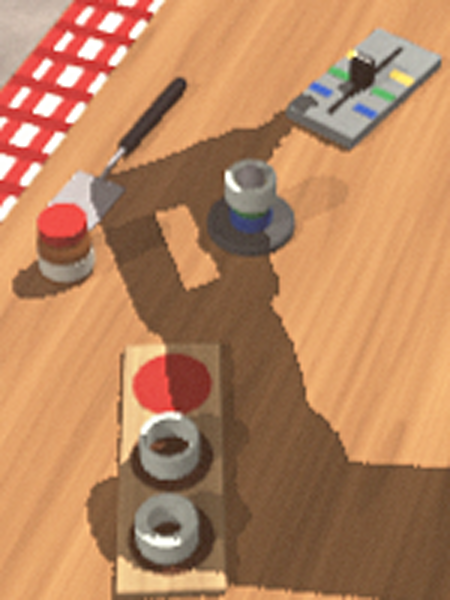

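```bash
python3 -c "
from station import *
print(read_state()['qd'].round(3)); print(job.close_job())"
```

```text
[ 0.    -0.003 -0.008 -0.001  0.     0.   ]
the job is handed in; nothing more can be done
None
```

I put the red-spot ring on the gauge, pressed it home and set the slider to green, then handed the job in at about 28.5 s. Handing in gives no verdict.

- **Ring:** Its bore measured about 39 mm in the wrist view. I lowered it past yellow, and it stopped on the green shoulder with its underside at about 46 mm.
- **Press:** I pressed it for over 0.5 s. The force on the gauge was about 8–9 N once the roughly −1.5 N reading while carrying the ring is subtracted, so a little under the 10 N asked and well below 20 N. I eased off before opening the fingers.
- **Slider:** I gripped the middle-sized slider and moved it about 58 mm to the green mark.
- **Last pictures:** The ring looks level on green and the slider's white line is on the green stripe. The other rings, jar and spatula show no visible movement, and the gripper is clear of everything.

What disagreed or failed:
- **First grasp:** The first close shut just above the ring without touching it. The fingertips stand about 34 mm higher than the reported TCP suggests, so I went lower by what the pictures showed.
- **Wrist camera:** The calibration was about 3.5 mm off along its viewing axis. I corrected for that, and did the final alignment by comparing ring and stem directly in the picture.
- **Sideways force:** While pressing there was 2–3 N of sideways force, which points to an offset of a few tenths of a millimetre. I nudged to reduce it, and it was near zero once I eased off.

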